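# Ring the boot freshener stick and hold it out at a slant

## Task

Get the boot freshener ready: while the blue stick stands in the socket of the brush stand, slip first the larger wooden ring and then the smaller one onto its post, each fully down. Then draw the stick with both rings out of the socket, lean it to about 45 degrees from upright (top end higher, any direction) and finish while holding it still in the gripper, its foot at least 5 cm higher than the top of the stand. Leave the shoe brush, shoe horn, doorstop and polish tin where they are.

Things in the scene. Friction and masses are not known exactly. Their poses are not given: they have to be found in the camera images.
- stand: fixed pale wooden brush stand, 120 (own x) x 130 (own y) x 90 mm high, with a grey tilt-out bin in its lower front (own -x side; it may lean out up to 20 mm, below 45 mm height); origin at the centre of its underside on the shelf, z up, yaw varies
- socket (a point): mouth of the socket, a 22 mm round vertical hole 45 mm deep in the middle of the stand's flat top, 90 mm above the shelf; axes as the stand's
- stick: loose blue plastic stick, about 0.11 kg, round about its own z (towards its top): spigot, diameter 18 mm, to 36 mm below the origin, standing in the socket; flange, diameter 48, from 0 to 6 mm, resting on the stand; post, diameter 14, up to 60 mm, then a bevelled tip to 64 mm. Origin on the axis at the flange's underside. With both rings home the post is bare from 38 mm up, for the grip
- stick_top (a point): tip of the stick's post, on the axis, 64 mm above the stick's origin
- stick_foot (a point): foot end of the stick's spigot, on the axis, 36 mm below the stick's origin
- seat_large (a point): point on the stick's axis where the larger ring's centre lies when that ring is home, resting on the flange: 14 mm above the stick's origin
- seat_small (a point): point on the stick's axis where the smaller ring's centre lies when that ring is home, resting on the larger ring: 30 mm above the stick's origin
- large_ring: loose larger ring, dark brown wood, outside diameter 56 mm, hole 19 mm, 16 mm high, 26 g, lying flat on the shelf; origin at the centre of its underside
- large_center (a point): centre of the larger ring, 8 mm above its underside
- small_ring: loose smaller ring, pale wood, outside diameter 42 mm, hole 19 mm, 16 mm high, 18 g, lying flat on the shelf; origin at the centre of its underside
- small_center (a point): centre of the smaller ring, 8 mm above its underside
- brush: bystander, loose dark wooden shoe brush with black bristle block, 170 (own x) x 55 x 44 mm, origin at the centre of its underside
- horn: bystander, loose flat stainless shoe horn lying on the shelf, along its own x from -160 to +104 mm, up to 38 mm wide, 4 to 8 mm high, origin on its underside
- doorstop: bystander, loose white plastic wedge doorstop, 120 (own x) x 42 mm, 8 to 33 mm high, origin at the centre of its underside
- tin: bystander, loose round polish tin with red lid, diameter 74 mm, 26 mm high, origin at the centre of its underside
Mind the look-alikes: they are no part of the job. What is shaped like the stick but pink is not meant.

How it is judged:
By the outcome, as a careful person would: the job done as asked, in the order asked, and still so for the second after the job is handed in, while the arm keeps its last pose, push and grip.
It also fails if it takes over 67 s, if anything falls off the work surface, if the arm or the gripper's body presses on something with over 40 N, if the wrist force passes 120 N, or if a joint passes its speed limit or range.

## Robot

A 6-joint arm with a two-finger parallel gripper is mounted at the origin on the work surface. World frame = base frame: x ahead of the robot, y to its left, z up, the work surface at z = 0. Lengths are in m, angles in rad, forces in N, time in s.
With the tool pointing down it reaches from about 0.425 to 1.125 m from the base axis. Payload 14.9 kg.
Tool frame: the origin (TCP) lies at the very end of the fingers, on their centre line; the grasp point (between the pads) lies 19 mm behind it; x points along the fingers, y is the direction in which the jaws open and shut, and the axes are right-handed (so a half turn about x gives the same grasp; the last joint's range is limited). The gripper opens to 91 mm and grips with 3 to 60 N. Pads are 32 mm wide; open, the fingers measure 118 mm over their backs; the gripper's body (76 mm by 178 mm) begins 60 mm behind the grasp point.
Start: joints at [1.138, 0.379, 1.734, -0, 1.028, -0.033], TCP at [0.272, 0.645, 0.214] pointing down, gripper open.
Joint ranges: [-2.77, 2.77], [-0.74, 2.19], [0, 2.66], [-1.06, 4.2], [0.31, 2.87], [-3.08, 3.08]. Speed limits (rad/s): [1.89, 1.89, 2.39, 3.14, 3.14, 3.14].

## Interface

Orientations are given as a unit quaternion [x, y, z, w].
In Python, from rig import get_obs, camera, manip gives the robot as it stands.
- The arm moves only by the tool move_arm, never from a script. Its argument "deltas" is text: rows parted by semicolons, each of 5 numbers parted by spaces: the shift along the tool's x, y, z in cm, then the turn about the tool's x in rad, then the closure, from 0 (fully open) to 1 (shut). A call has 1 to 10 rows; each row shifts and turns the pose as measured when the row begins, along the tool's axes as they then stand; what a row does not reach is not made up. A row lasts 1/8 s, in which the tool goes at most 62.5 mm and 10.7 degrees, less where a joint would pass 70% of its speed; a pose out of reach is approached as far as the arm can. A call is refused whole if a number of a shift passes 6.25 or a number of a turn 0.188, either way. A call with a gripper value outside its range is refused whole. The fingers move at their own pace and stop on an object; "squeeze" is the grip in N (left out, the last holds). Time passes only in rows, so rows that do not move let the fingers close. It gives the time, the measured TCP pose, the force and the opening at its end, in the units of the state.
- get_obs(): the state, without advancing time (a new reading comes with each control period).
- camera(name): name is "side" or "top" or "wrist"; returns a dict with "image" (420x560x3 uint8, blue, green, red), "camera_matrix" (3x3 intrinsics, pixels), "dist_coeffs" ([k1, k2, p1, p2, k3] as OpenCV has them; the pictures are not rectified), "pose" (4x4, takes a point from camera to world coordinates). Camera axes: x right, y up, looking along -z (the intrinsics and any distortion apply to the point x, -y, -z); pixel columns grow to the right and rows downward; lengths in m; the calibration is good to about 2 mm. A picture is of the moment at which its call begins. There is no depth.
- manip.hand_in(): hands the job in, once; it reports no verdict.
The state is a dict: "clock": time; "qpos": joint angles; "joint_vel": joint speeds; "effort": joint torques, N m; "eef_pos": TCP position; "orientation": TCP orientation; "contact_force": force on the tool from outside, world axes, zero at the start; "moment": the same for the moment, N m; "opening": finger opening in m.
Only numpy, scipy, OpenCV 4.12 (cv2) and the standard library are available. Lean on these libraries where they do the work, as an engineer would, in place of code of your own. Each camera call takes 0.05 s, during which the arm holds its last target.

## Working session

There is one attempt and no reset: what is moved stays moved. The work goes in short steps, Python scripts to look and compute and a tool call to move; the robot and the scene stay as the last step left them, time stands still between calls to the robot, and variables do not carry over. Pictures are saved under pics/ and viewed, and the job is handed in when it is done.

Besides the shell and the picture viewer there is one more tool, called after "Emit:" as name(argument=value, ...) on one line, values as JSON. move_arm: Moves the arm, as the interface text tells. Its arguments: {"type":"object","properties":{"deltas":{"type":"string"},"squeeze":{"type":"number"}},"required":["deltas"]}

```bash
ls; mkdir -p pics
python3 - <<'E'
from rig import get_obs,camera,manip
import cv2
o=get_obs()
for k,v in o.items(): print(k,v)
for n in ["side","top","wrist"]:
    c=camera(n); cv2.imwrite(f"pics/{n}0.png",c["image"]); print(n,c["camera_matrix"],c["dist_coeffs"],c["pose"])
E
```

```text
pics
clock 0.0
qpos [ 1.13770030e+00  3.79414307e-01  1.73478690e+00 -3.00218729e-05
  1.02847736e+00 -3.32850089e-02]
joint_vel [ 0.00034744  0.00064997  0.000339   -0.00063037 -0.00024045 -0.00124224]
effort [-1.39699870e-03 -7.63715959e+01 -4.34353137e+01  6.49473374e-02
  4.24424547e-02 -1.28064758e-04]
eef_pos [0.27230644 0.64443328 0.2132812 ]
orientation [ 0.14003392  0.69310586 -0.14078519  0.6929461 ]
contact_force [ 0.7024391  -0.20012159 -0.07848466]
moment [ 0.00819574 -0.06460733 -0.05942487]
opening 0.09126275465500804
side [[425.94998876   0.         281.01671276]
 [  0.         425.94998876 213.84645782]
 [  0.           0.           1.        ]] [-0.08678932  0.          0.          0.          0.        ] [[ 0.96053088  0.17521818 -0.21605328  0.31994656]
 [-0.27731711  0.66405893 -0.69434931 -0.87688114]
 [ 0.02180948  0.72685922  0.6864401   0.94920115]
 [ 0.          0.          0.          1.        ]]
top [[382.44478341   0.         271.66114176]
 [  0.         382.44478341 208.86826161]
 [  0.           0.           1.        ]] [0.01220461 0.         0.         0.         0.        ] [[ 0.02794418  0.99330757 -0.1120678   0.45838779]
 [-0.99957171  0.02679225 -0.01177201 -0.00744214]
 [-0.00869068  0.11234876  0.99363083  1.15851636]
 [ 0.          0.          0.          1.        ]]
wrist [[303.29177032   0.         278.67980057]
 [  0.         303.29177032 207.99391054]
 [  0.           0.           1.        ]] [-0.00419207  0.          0.          0.          0.        ] [[ 3.90318557e-01 -8.81487333e-01 -2.65765885e-01  1.95953155e-01]
 [ 9.20679718e-01  3.73536626e-01  1.13222110e-01  6.76120087e-01]
 [-5.30564075e-04 -2.88877951e-01  9.57365786e-01  3.84579716e-01]
 [ 0.00000000e+00  0.00000000e+00  0.00000000e+00  1.00000000e+00]]
```

View pics/top0.png

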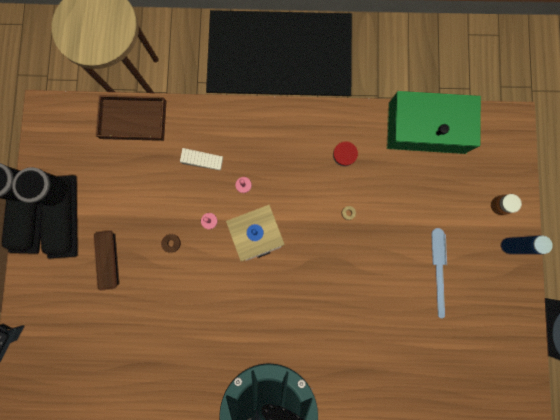

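View pics/side0.png

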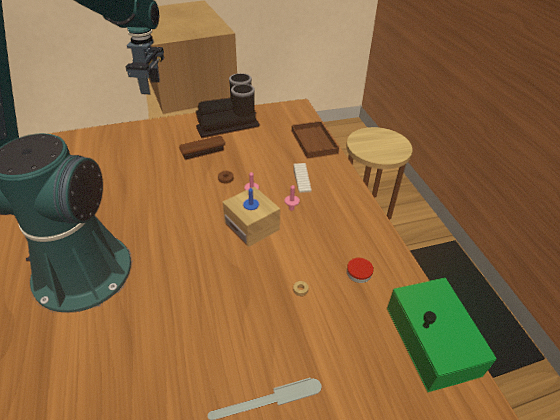

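View pics/wrist0.png

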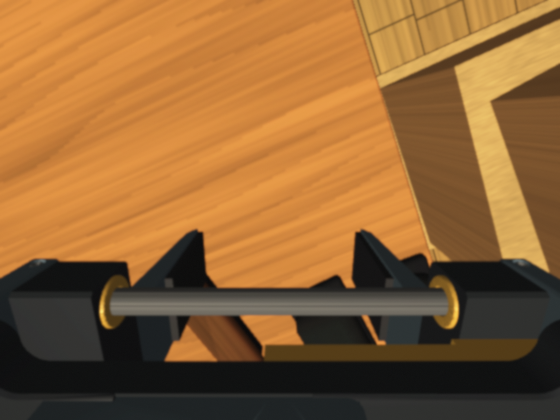

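The top view shows the large ring at about (171,243), the small ring at (349,213) and the blue stick on the stand at (255,232). Pink decoys are at (243,185) and (209,221). The side view agrees.

```bash
cat > h.py <<'E'
import numpy as np, cv2
from rig import get_obs,camera,manip
from scipy.spatial.transform import Rotation as R
def ray(c,uv):
    p=cv2.undistortPoints(np.array([[uv]],float),c["camera_matrix"],np.array(c["dist_coeffs"]))[0,0]
    T=np.array(c["pose"]); d=T[:3,:3]@np.array([p[0],-p[1],-1]); return T[:3,3],d
def plane(c,uv,z):
    o,d=ray(c,uv); return o+d*(z-o[2])/d[2]
def proj(c,P):
    T=np.array(c["pose"]); q=T[:3,:3].T@(np.array(P,float)-T[:3,3]); q=q*[1,-1,-1]
    return cv2.projectPoints(q[None],np.zeros(3),np.zeros(3),c["camera_matrix"],np.array(c["dist_coeffs"]))[0].ravel()
def tri(l):
    A=np.zeros((3,3));b=np.zeros(3)
    for c,uv in l:
        o,d=ray(c,uv); d/=np.linalg.norm(d); M=np.eye(3)-np.outer(d,d);A+=M;b+=M@o
    return np.linalg.solve(A,b)
def blobs(im,lo,hi,amin=10):
    m=cv2.inRange(cv2.cvtColor(im,cv2.COLOR_BGR2HSV),lo,hi)
    n,l,s,ce=cv2.connectedComponentsWithStats(m)
    return [(s[i].tolist(),ce[i].round(1).tolist()) for i in range(1,n) if s[i][4]>=amin],m
def st():
    o=get_obs(); r=R.from_quat(o["orientation"]).as_matrix()
    return o,np.array(o["eef_pos"]),r
E
python3 - <<'E'
from h import *
c=camera("top");s=camera("side")
def crop(im,x,y,w,h,k,name): cv2.imwrite(name,cv2.resize(im[y:y+h,x:x+w],None,fx=k,fy=k,interpolation=cv2.INTER_CUBIC))
crop(c["image"],150,165,220,110,3.6,"pics/t1.png")
crop(s["image"],200,150,180,160,3.7,"pics/s1.png")
print(blobs(c["image"],(105,120,60),(125,255,255))[0]); print(blobs(s["image"],(105,120,60),(125,255,255))[0])
E
```

```text
[([247, 225, 16, 16, 195], [254.5, 232.2])]
[([244, 188, 15, 22, 138], [250.5, 202.1])]
```

View pics/t1.png

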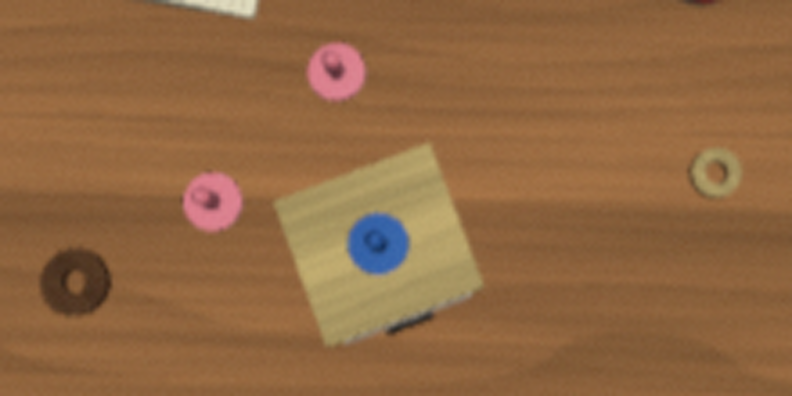

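View pics/s1.png

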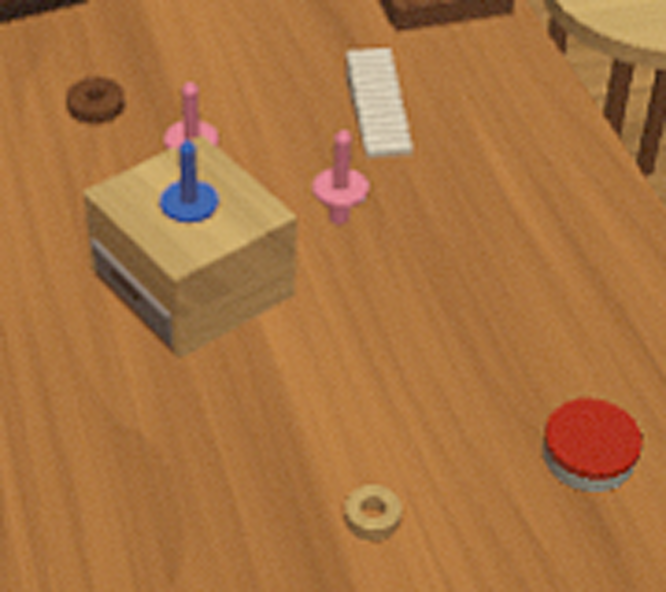

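The crops show the stand's top corners at (275,203), (431,143), (483,287) and (330,347). The flange is at (378,243), and both rings lie clear of other things.

Run:
```python
from h import *
c=camera("top");s=camera("side")
u=lambda x,y:(x/3.6+150-.36,y/3.6+165-.36); v=lambda x,y:(x/3.7+200-.36,y/3.7+150-.36)
C=[plane(c,u(*p),.09) for p in [(275,203),(431,143),(483,287),(330,347)]]
C2=[plane(s,v(*p),.09) for p in [(85,195),(192,138),(296,217),(178,280)]]
print(np.round(C,4),np.mean(C,0));print(np.round(C2,4),np.mean(C2,0))
print("flange",plane(c,u(378,243),.096),plane(s,v(189,201),.096))
print("tip",plane(s,v(187,146),.152))
for n,a,b in [("L",(75,281),(95.5,95)),("S",(716.5,172.5),(373,507))]:
    print(n,plane(c,u(*a),.016),plane(s,v(*b),.016))
for n,a in [("p1",(336,71)),("p2",(212,201))]: print(n,plane(c,u(*a),.042))
# colour centroid
im=c["image"]
b,m=blobs(im,(15,60,120),(32,160,255)); print([x for x in b if abs(x[1][0]-349)<10])
b,m=blobs(im,(0,0,0),(20,255,75)); print([x for x in b if abs(x[1][0]-171)<10])
```

```text
[[ 0.5411  0.1322  0.09  ]
 [ 0.5915  0.012   0.09  ]
 [ 0.4805 -0.0313  0.09  ]
 [ 0.4313  0.0852  0.09  ]] [0.51110218 0.04952562 0.09      ]
[[ 0.4339  0.0858  0.09  ]
 [ 0.5349  0.1343  0.09  ]
 [ 0.5931  0.0164  0.09  ]
 [ 0.4854 -0.0293  0.09  ]] [0.51182293 0.05178653 0.09      ]
flange [0.51191913 0.05059404 0.096     ] [0.51289238 0.05053429 0.096     ]
tip [0.51333638 0.05277253 0.152     ]
L [0.47767919 0.30478179 0.016     ] [0.47916265 0.30692863 0.016     ]
S [ 0.58235134 -0.22489404  0.016     ] [ 0.58486867 -0.22272981  0.016     ]
p1 [0.65502539 0.09274862 0.042     ]
p2 [0.5451041  0.18982841 0.042     ]
[([353, 77, 6, 17, 52], [355.1, 86.1]), ([351, 97, 14, 3, 27], [357.7, 97.6]), ([341, 101, 7, 5, 15], [344.1, 103.2]), ([341, 204, 16, 17, 178], [348.7, 212.4]), ([344, 227, 8, 4, 13], [347.7, 228.5]), ([354, 231, 6, 9, 14], [356.5, 234.9])]
[([163, 0, 7, 3, 10], [166.0, 0.8]), ([164, 236, 7, 9, 27], [167.0, 239.3]), ([174, 240, 6, 10, 22], [176.9, 245.6])]
```

```bash
cat >> h.py <<'E'
def to(t,turn=0):
    o,p,r=st(); d=r.T@(np.array(t)-p)*100
    print("clock",round(o["clock"],2),"p",p.round(4),"open",round(o["opening"],4),"F",np.round(o["contact_force"],1),"q",np.round(o["qpos"],2))
    print("x",r[:,0].round(3),"y",r[:,1].round(3),"z",r[:,2].round(3),"delta cm",d.round(2))
E
python3 -c "
from h import *
to([.4785,.3057,.12])"
```

```text
clock 0.35 p [0.2724 0.6447 0.2138] open 0.0915 F [ 0.6 -0.7  0.1] q [ 1.14  0.38  1.73 -0.    1.03 -0.03]
x [-0. -0. -1.] y [ 0.389  0.921 -0.   ] z [ 0.921 -0.389  0.   ] delta cm [  9.38 -23.21  32.18]
```

Emit:
move_arm(deltas="0.5 -2.3 3.2 0 0;0.5 -2.3 3.2 0 0;0.5 -2.3 3.2 0 0;0.5 -2.3 3.2 0 0;0.5 -2.3 3.2 0 0;0.5 -2.3 3.2 0 0;0.5 -2.3 3.2 0 0;0.5 -2.3 3.2 0 0;0.5 -2.3 3.2 0 0;0.5 -2.3 3.2 0 0", squeeze=15)

```text
clock: 1.6
eef_pos: [0.4832, 0.3006, 0.1632]
orientation: [0.14, 0.693, -0.138, 0.694]
contact_force: [0.5, 0.8, -0.2]
opening: 0.0915
```

```bash
python3 -c "
from h import *
to([.4785,.3057,.12]); c=camera('wrist'); cv2.imwrite('pics/w1.png',c['image']); print(proj(c,[.4785,.3057,.016]))"
```

```text
clock 1.6 p [0.4832 0.3006 0.1632] open 0.0915 F [ 0.5  0.8 -0.2] q [ 0.52  0.24  2.03  0.    0.87 -0.66]
x [ 0.002  0.002 -1.   ] y [0.386 0.923 0.003] z [ 0.923 -0.386  0.001] delta cm [ 4.32  0.28 -0.63]
[281.66897266 190.38343505]
```

View pics/w1.png

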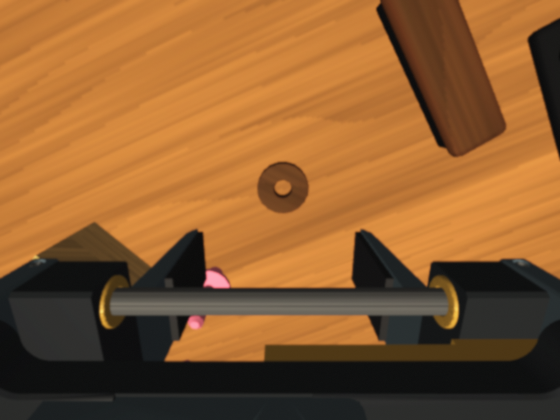

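The wrist view shows the large ring centred at about (283,187), 3 px from where I predicted. The brush is at upper right, clear of the gripper.

```bash
python3 -c "
from h import *
c=camera('wrist'); print(plane(c,(283,187),.016))
to([.4790,.3060,.003])"
```

```text
[0.47680721 0.30542989 0.016     ]
clock 1.7 p [0.4837 0.2992 0.1628] open 0.0909 F [-0.3  0.3 -0.8] q [ 0.51  0.24  2.03  0.    0.87 -0.66]
x [ 0.001  0.002 -1.   ] y [0.388 0.922 0.002] z [ 0.922 -0.388  0.001] delta cm [15.98  0.41 -0.7 ]
```

Emit:
move_arm(deltas="2.5 0.1 -0.2 0 0;2.5 0.1 -0.2 0 0;2.5 0.1 -0.2 0 0;2.5 0.1 -0.2 0 0;2 0 0 0 0;1 0 0 0 0;0 0 0 0 0")

```text
clock: 2.58
eef_pos: [0.4787, 0.3093, 0.0305]
orientation: [0.142, 0.692, -0.139, 0.694]
contact_force: [0.3, -0.2, 0.4]
opening: 0.0912
```

```bash
python3 -c "
from h import *
to([.4780,.3055,.003]); c=camera('wrist'); cv2.imwrite('pics/w2.png',c['image']);to([.4780,.3055,.003])"
```

```text
clock 2.58 p [0.4787 0.3093 0.0305] open 0.0912 F [ 0.3 -0.2  0.4] q [ 0.53  0.46  2.05  0.    0.63 -0.64]
x [ 0.004  0.004 -1.   ] y [0.389 0.921 0.005] z [ 0.921 -0.389  0.003] delta cm [ 2.74 -0.39  0.08]
clock 2.62 p [0.4789 0.3094 0.0309] open 0.0909 F [-0.3  1.6  0.5] q [ 0.53  0.46  2.05  0.    0.63 -0.64]
x [ 0.005  0.004 -1.   ] y [0.389 0.921 0.006] z [ 0.921 -0.389  0.003] delta cm [ 2.79 -0.41  0.06]
```

View pics/w2.png

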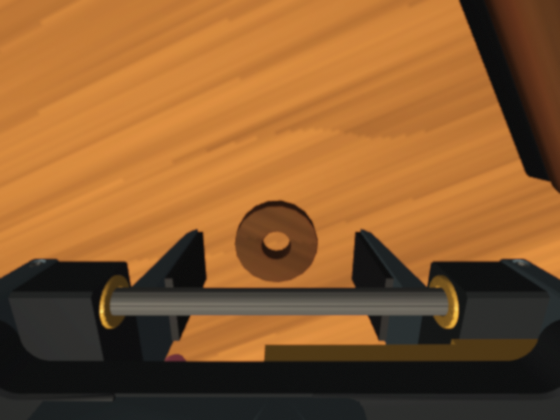

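The ring is now between the fingers, with its hole at about (276,242).

```bash
python3 -c "
from h import *
c=camera('wrist'); q=plane(c,(276.5,241.5),.016);print(q); to([q[0],q[1],.003])"
```

```text
[0.47508809 0.30868544 0.016     ]
clock 2.67 p [0.4791 0.3095 0.0313] open 0.0912 F [-0.3 -0.3  0.7] q [ 0.53  0.46  2.05  0.    0.63 -0.64]
x [ 0.006  0.004 -1.   ] y [0.389 0.921 0.006] z [ 0.921 -0.389  0.003] delta cm [ 2.83 -0.25 -0.35]
```

Emit:
move_arm(deltas="1 -0.15 -0.1 0 0;1 -0.1 -0.1 0 0;0.7 0 0 0 0;0 0 0 0 0.4;0 0 0 0 0.6;0 0 0 0 0.8;0 0 0 0 1;0 0 0 0 1;0 0 0 0 1")

```text
clock: 3.8
eef_pos: [0.4774, 0.3084, 0.0042]
orientation: [0.143, 0.691, -0.138, 0.695]
contact_force: [-0.3, 0.0, 0.4]
opening: 0.0554
```

```bash
python3 -c "
from h import *
to([.4780,.3055,.003]); c=camera('wrist'); cv2.imwrite('pics/w3.png',c['image']);print(plane(c,(277,277),.016))"
```

```text
clock 3.8 p [0.4774 0.3084 0.0042] open 0.0554 F [-0.3  0.   0.4] q [ 0.53  0.51  2.05  0.    0.57 -0.64]
x [ 0.008  0.006 -1.   ] y [0.389 0.921 0.008] z [ 0.921 -0.389  0.005] delta cm [ 0.11 -0.25  0.17]
[0.48391821 0.30365843 0.016     ]
```

View pics/w3.png

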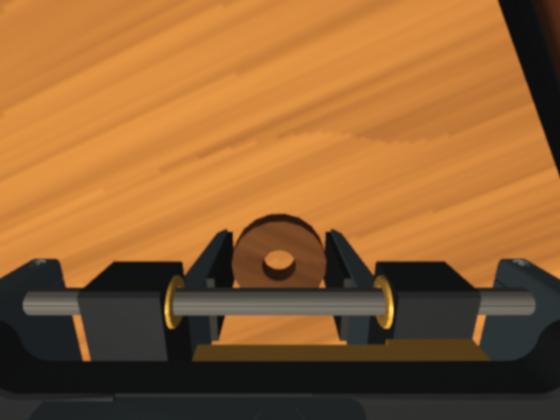

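The ring is held, with its hole at about (278,262).

```bash
python3 -c "
from h import *
c=camera('wrist'); o,p,r=st(); q=plane(c,(278,261.5),.016); print(q, r.T@(q-p)*1000); print('cam in tool',r.T@(c['pose'][:3,3]-p), r.T@c['pose'][:3,:3])
q=np.array([.477,.3075,.016])
to([.5122,.0505,.20])"
```

```text
[0.474841  0.3081505 0.016    ] [-11.9284887   -1.14889826  -2.15862379]
cam in tool [-0.17125235 -0.00073256 -0.08264098] [[-4.81732291e-04  2.88938554e-01 -9.57347523e-01]
 [ 9.99999127e-01  1.31725336e-03 -1.05632058e-04]
 [ 1.23054807e-03 -9.57346738e-01 -2.88938936e-01]]
clock 3.9 p [0.4774 0.3084 0.0041] open 0.0557 F [ 0.4  0.1 -0.5] q [ 0.53  0.51  2.05  0.    0.57 -0.64]
x [ 0.008  0.006 -1.   ] y [0.389 0.921 0.008] z [ 0.921 -0.389  0.005] delta cm [-19.71 -22.25  13.34]
```

Emit:
move_arm(deltas="-3 0 0 0 1;-4 0 0 0 1;-4 0 0 0 1;-4 0 0 0 1;-4 0 0 0 1;0 -4 2.4 0 1;0 -4 2.4 0 1;0 -4 2.4 0 1;0 -4 2.4 0 1;0 -2 1 0 1")

```text
clock: 5.15
eef_pos: [0.5041, 0.0955, 0.2003]
orientation: [0.142, 0.69, -0.136, 0.696]
contact_force: [0.6, 1.0, -0.9]
opening: 0.0555
```

```bash
python3 -c "
from h import *
to([.5122,.0505,.18]); c=camera('wrist'); cv2.imwrite('pics/w4.png',c['image'])"
```

```text
clock 5.15 p [0.5041 0.0955 0.2003] open 0.0555 F [ 0.6  1.  -0.9] q [ 0.14  0.1   2.12  0.01  0.91 -1.04]
x [ 0.01   0.006 -1.   ] y [0.386 0.923 0.009] z [ 0.923 -0.386  0.007] delta cm [ 2.01 -3.86  2.47]
```

View pics/w4.png

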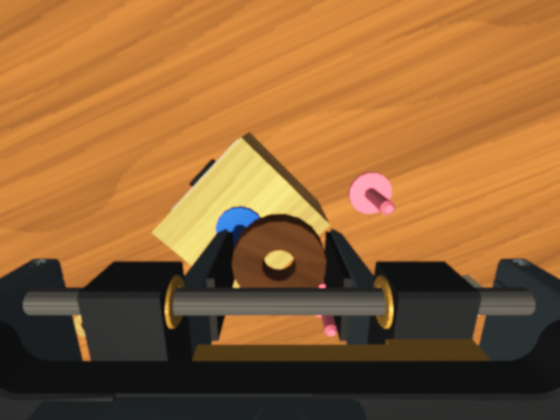

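The held ring is at (278,262). The flange is at about (238,225), and the pink sticks are off to the right.

Emit:
move_arm(deltas="0 -1.5 1 0 1;0 -1.5 1 0 1;0 -0.8 0.6 0 1;0 0 0 0 1")

```text
clock: 5.7
eef_pos: [0.5136, 0.0476, 0.2001]
orientation: [0.142, 0.69, -0.137, 0.696]
contact_force: [1.6, 0.3, -0.9]
opening: 0.0555
```

```bash
python3 -c "
from h import *
to([.5122,.0505,.18]); c=camera('wrist'); cv2.imwrite('pics/w5.png',c['image']);print(proj(c,[.5122,.0505,.154]))
for n in ['side','top']:
  c=camera(n); u,v=proj(c,[.5122,.0505,.18]).astype(int); cv2.imwrite(f'pics/{n}5.png',cv2.resize(c['image'][max(v-60,0):v+60,u-70:u+70],None,fx=5,fy=5,interpolation=cv2.INTER_CUBIC)); print(u,v)
"
```

```text
clock 5.7 p [0.5136 0.0476 0.2001] open 0.0555 F [ 1.6  0.3 -0.9] q [ 0.04  0.1   2.12  0.01  0.91 -1.13]
x [ 0.01   0.006 -1.   ] y [0.387 0.922 0.009] z [ 0.922 -0.387  0.007] delta cm [ 2.01  0.2  -0.26]
[281.95175546 225.9632249 ]
249 182
252 230
```

View pics/w5.png

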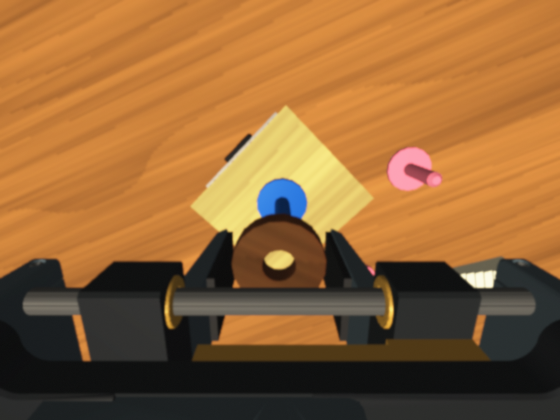

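View pics/side5.png

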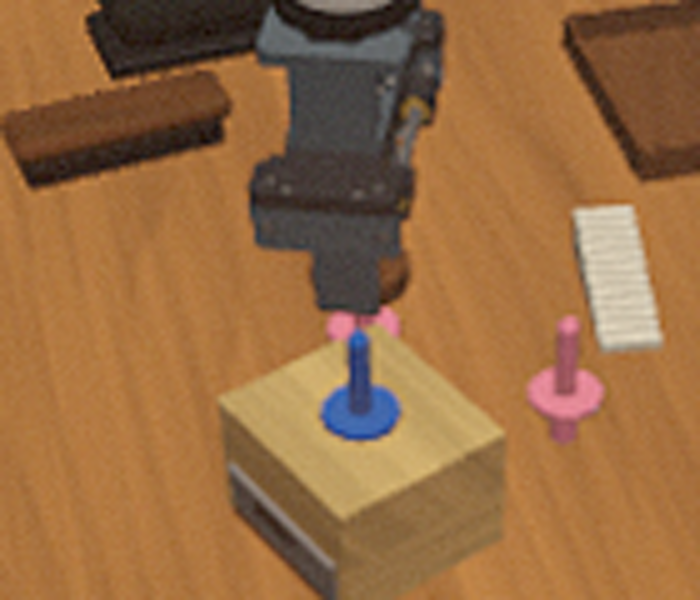

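The wrist view shows the flange at (282,202), with the post pointing up to the ring. The ring's hole is at (278.5,261).

```bash
python3 -c "
from h import *
c=camera('wrist'); o,p,r=st()
m=blobs(c['image'],(105,120,60),(125,255,255))[0];print(m)
f=plane(c,(282,202),.096); h=plane(c,(278.5,261),p[2]+.0119); print(f,h,(r.T@(f-h))*100)
to([.5122,.0505,.16])"
```

```text
[([257, 180, 49, 39, 1448], [281.2, 199.1])]
[0.51028673 0.05315231 0.096     ] [0.51063778 0.04832914 0.21200409] [11.60206198  0.32900116 -0.29541513]
clock 5.9 p [0.5134 0.0483 0.2001] open 0.0552 F [-0.8 -0.4 -0.3] q [ 0.05  0.1   2.12  0.01  0.91 -1.13]
x [ 0.01   0.006 -1.   ] y [0.386 0.923 0.009] z [ 0.923 -0.386  0.007] delta cm [ 4.01  0.12 -0.22]
```

Emit:
move_arm(deltas="1 0.2 -0.1 0 1;1 0 0 0 1;1 0 0 0 1;0.2 0 0 0 1;0 0 0 0 1")

```text
clock: 6.52
eef_pos: [0.5129, 0.0517, 0.165]
orientation: [0.141, 0.691, -0.136, 0.696]
contact_force: [0.3, -0.3, -0.5]
opening: 0.0555
```

```bash
python3 -c "
from h import *
to([.5122,.0505,.16]); c=camera('wrist'); cv2.imwrite('pics/w6.png',c['image'][100:340,130:430].repeat(2,0).repeat(2,1))
for n in ['side','top']:
  c=camera(n); u,v=proj(c,[.5122,.0505,.16]).astype(int); cv2.imwrite(f'pics/{n}6.png',cv2.resize(c['image'][max(v-50,0):v+50,u-50:u+50],None,fx=6,fy=6,interpolation=cv2.INTER_CUBIC)); print(u,v)
"
```

```text
clock 6.53 p [0.5129 0.0517 0.165 ] open 0.0555 F [ 0.3 -0.3 -0.5] q [ 0.05  0.16  2.13  0.01  0.84 -1.13]
x [ 0.008  0.006 -1.   ] y [0.385 0.923 0.008] z [ 0.923 -0.385  0.005] delta cm [ 0.5  -0.14 -0.02]
249 187
253 230
```

View pics/w6.png

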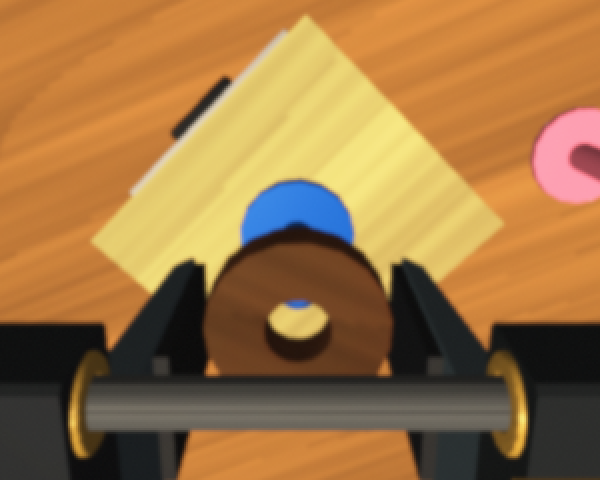

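View pics/side6.png

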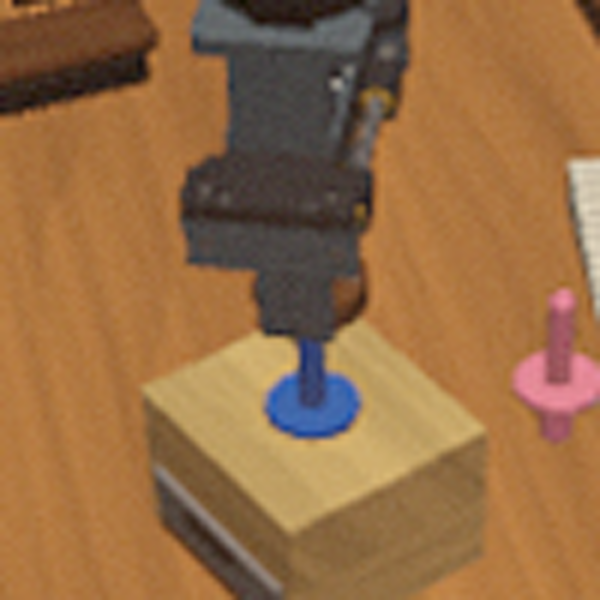

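The view shows the flange centred at full-image (278.5,217) and the hole at (279.3,265), so left and right line up.

```bash
python3 -c "
from h import *
c=camera('wrist'); o,p,r=st()
f=plane(c,(278.5,217.3),.096); h=plane(c,(279.3,265),p[2]+.0119); print(f,h,(r.T@(f-h))*100)
# predicted tip & radius
print(proj(c,f+[0,0,0]),[proj(c,f+r[:,2]*s*.024) for s in(-1,1)],[proj(c,f+r[:,1]*s*.024) for s in(-1,1)])
print([proj(c,h+r[:,2]*s*.0095) for s in(-1,1)])
to([.5122,.0505,.16])"
```

```text
[0.51167502 0.05198551 0.096     ] [0.51289032 0.05123029 0.17747612] [ 8.14646069 -0.04797689 -0.19216162]
[278.5 217.3] [array([278.46086001, 189.33134464]), array([278.53706934, 243.77995879])] [array([249.81993942, 217.33436553]), array([307.1800566 , 217.26493673])]
[array([279.29065438, 250.01657871]), array([279.30904579, 279.52105315])]
clock 6.72 p [0.5132 0.0517 0.1656] open 0.0555 F [-0.7 -0.  -0.4] q [ 0.05  0.15  2.13  0.01  0.84 -1.13]
x [ 0.009  0.006 -1.   ] y [0.385 0.923 0.009] z [ 0.923 -0.385  0.006] delta cm [ 0.56 -0.15 -0.05]
```

Emit:
move_arm(deltas="0.4 -0.07 -0.12 0 1;0.5 0 0 0 1;0.5 0 0 0 1;0.4 0 0 0 1;0 0 0 0 1")

```text
clock: 7.35
eef_pos: [0.5119, 0.0515, 0.1464]
orientation: [0.141, 0.69, -0.136, 0.696]
contact_force: [0.1, 0.4, 0.6]
opening: 0.0556
```

```bash
python3 -c "
from h import *
to([.5122,.0505,.102]); c=camera('wrist'); cv2.imwrite('pics/w7.png',c['image'][100:340,130:430].repeat(2,0).repeat(2,1))
"
```

```text
clock 7.35 p [0.5119 0.0515 0.1464] open 0.0556 F [0.1 0.4 0.6] q [ 0.05  0.18  2.14  0.01  0.8  -1.13]
x [ 0.009  0.006 -1.   ] y [0.385 0.923 0.009] z [ 0.923 -0.385  0.007] delta cm [ 4.44 -0.13  0.03]
```

View pics/w7.png

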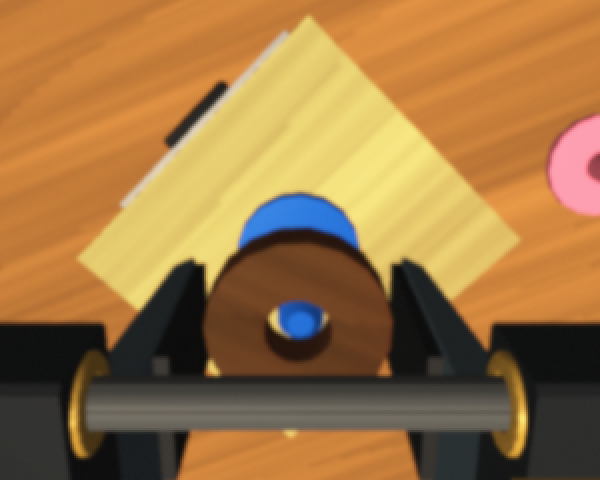

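The post tip shows inside the ring's hole with no contact force, so I go on down.

Emit:
move_arm(deltas="0.7 0 0 0 1;0.7 0 0 0 1;0.7 0 0 0 1;0.7 0 0 0 1;0.7 0 0 0 1;0.6 0 0 0 1")

```text
clock: 8.15
eef_pos: [0.5126, 0.0518, 0.103]
orientation: [0.141, 0.69, -0.136, 0.696]
contact_force: [0.1, -0.7, -0.9]
opening: 0.0552
```

```bash
python3 -c "
from h import *
to([.5122,.0505,.1]); c=camera('wrist'); cv2.imwrite('pics/w8.png',c['image'][100:340,130:430].repeat(2,0).repeat(2,1))
"
```

```text
clock 8.15 p [0.5126 0.0518 0.103 ] open 0.0552 F [ 0.1 -0.7 -0.9] q [ 0.05  0.26  2.15  0.01  0.72 -1.13]
x [ 0.01   0.006 -1.   ] y [0.385 0.923 0.009] z [ 0.923 -0.385  0.007] delta cm [ 0.29 -0.14  0.01]
```

View pics/w8.png

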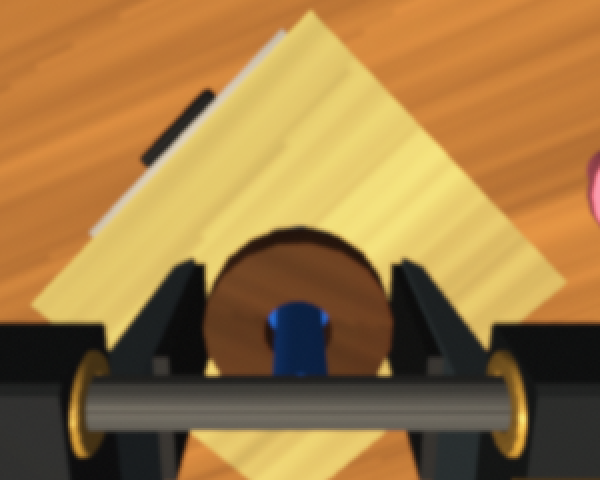

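The ring is around the post and about 3 mm above the flange. I'll lower it, open, and back off upward.

Emit:
move_arm(deltas="0.15 0 0 0 1;0.1 0 0 0 1;0 0 0 0 0.5;0 0 0 0 0.3;0 0 0 0 0;0 0 0 0 0;-2 0 0 0 0;-3 0 0 0 0;-3 0 0 0 0;-3 0 0 0 0")

```text
clock: 9.45
eef_pos: [0.51, 0.0511, 0.2111]
orientation: [0.141, 0.692, -0.137, 0.695]
contact_force: [0.7, 0.6, 0.0]
opening: 0.0913
```

```bash
python3 -c "
from h import *
to([.5835,-.224,.12]); c=camera('wrist'); cv2.imwrite('pics/w9.png',c['image'])
"
```

```text
clock 9.45 p [0.51   0.0511 0.2111] open 0.0913 F [0.7 0.6 0. ] q [ 0.05  0.08  2.11  0.01  0.94 -1.13]
x [ 0.006  0.005 -1.   ] y [0.385 0.923 0.007] z [ 0.923 -0.385  0.003] delta cm [  9.   -22.63  17.35]
```

View pics/w9.png

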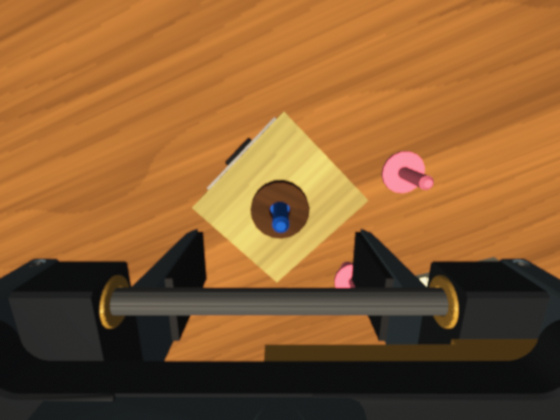

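The large ring is home on the flange and the post stands upright. Next is the small ring.

Emit:
move_arm(deltas="0 -2.8 2.2 0 0;0 -2.8 2.2 0 0;0 -2.8 2.2 0 0;0 -2.8 2.2 0 0;0 -2.8 2.2 0 0;0 -2.8 2.2 0 0;2 -2.8 2.2 0 0;3 -2.8 1.9 0 0;3 0 0 0 0;0 0 0 0 0")

```text
clock: 10.75
eef_pos: [0.5901, -0.231, 0.1335]
orientation: [0.141, 0.688, -0.136, 0.698]
contact_force: [0.0, 0.5, 0.2]
opening: 0.0915
```

```bash
python3 -c "
from h import *
to([.5835,-.224,.12]); c=camera('wrist'); cv2.imwrite('pics/w10.png',c['image'])
"
```

```text
clock 10.75 p [ 0.5901 -0.231   0.1335] open 0.0915 F [0.  0.5 0.2] q [-0.41  0.38  1.91  0.01  0.84 -1.6 ]
x [ 0.016  0.005 -1.   ] y [0.384 0.923 0.011] z [ 0.923 -0.384  0.012] delta cm [ 1.34  0.38 -0.89]
```

View pics/w10.png

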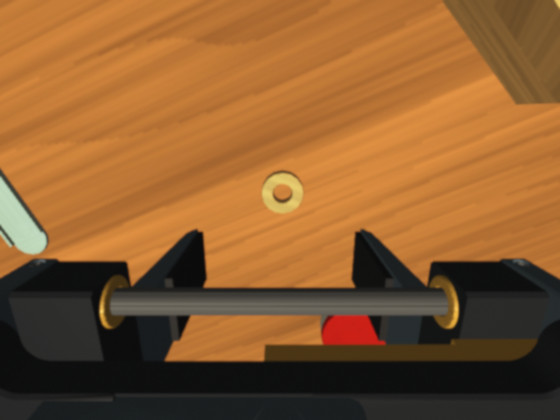

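The small ring shows at (283,192), with the tin and the horn clear of the gripper.

```bash
python3 -c "
from h import *
c=camera('wrist'); q=plane(c,(283,191.5),.016); print(q); to([.583,-.2245,.03])
"
```

```text
[ 0.58336095 -0.2229428   0.016     ]
clock 10.85 p [ 0.5917 -0.2313  0.1362] open 0.091 F [ 0.6 -0.3  0.1] q [-0.41  0.37  1.91  0.01  0.84 -1.6 ]
x [ 0.019  0.003 -1.   ] y [0.383 0.924 0.01 ] z [ 0.923 -0.384  0.016] delta cm [10.6   0.19 -1.23]
```

Emit:
move_arm(deltas="2.5 0.1 -0.3 0 0;2.5 0.1 -0.3 0 0;2.5 0 -0.3 0 0;2 0 -0.3 0 0;1 0 0 0 0;0 0 0 0 0")

```text
clock: 11.6
eef_pos: [0.5892, -0.2248, 0.0372]
orientation: [0.139, 0.683, -0.136, 0.704]
contact_force: [-0.5, -0.2, 0.6]
opening: 0.0915
```

```bash
python3 -c "
from h import *
to([.583,-.2235,.003]); c=camera('wrist'); cv2.imwrite('pics/w11.png',c['image'])
to([.583,-.2235,.003])
"
```

```text
clock 11.6 p [ 0.5892 -0.2248  0.0372] open 0.0915 F [-0.5 -0.2  0.6] q [-0.41  0.51  1.94  0.02  0.66 -1.6 ]
x [ 0.031 -0.002 -1.   ] y [0.381 0.925 0.01 ] z [ 0.924 -0.381  0.029] delta cm [ 3.4  -0.16 -0.72]
clock 11.65 p [ 0.5895 -0.2249  0.0376] open 0.0911 F [ 0.2  0.8 -0.8] q [-0.41  0.51  1.94  0.02  0.66 -1.6 ]
x [ 0.031 -0.002 -1.   ] y [0.381 0.925 0.01 ] z [ 0.924 -0.381  0.03 ] delta cm [ 3.44 -0.16 -0.75]
```

View pics/w11.png

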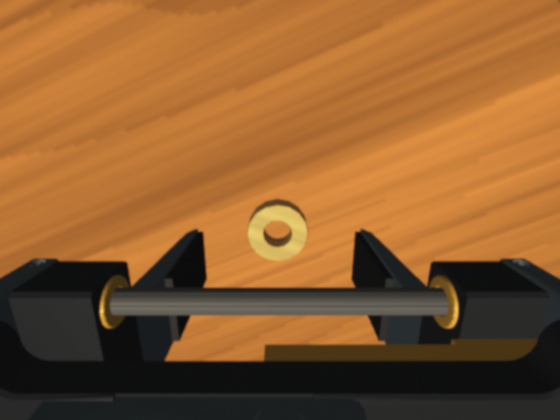

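The small ring is at (277.5,232). The tool has drifted to about 1.8° of tilt, which I can tolerate.

```bash
python3 -c "
from h import *
c=camera('wrist'); q=plane(c,(277.5,232),.016); print(q); to([q[0],q[1],.003])
"
```

```text
[ 0.58261265 -0.22350106  0.016     ]
clock 11.7 p [ 0.5896 -0.225   0.0378] open 0.0908 F [-0.5 -0.2  0.3] q [-0.41  0.51  1.94  0.02  0.66 -1.6 ]
x [ 0.032 -0.002 -0.999] y [0.381 0.925 0.01 ] z [ 0.924 -0.381  0.03 ] delta cm [ 3.46 -0.16 -0.81]
```

Emit:
move_arm(deltas="1.2 -0.1 -0.35 0 0;1.2 -0.05 -0.35 0 0;1 0 -0.1 0 0;0 0 0 0 0.5;0 0 0 0 0.8;0 0 0 0 1;0 0 0 0 1;0 0 0 0 1;0 0 0 0 1")

```text
clock: 12.82
eef_pos: [0.5832, -0.2238, 0.0027]
orientation: [0.139, 0.682, -0.136, 0.705]
contact_force: [-1.1, -0.1, -0.2]
opening: 0.0411
```

```bash
python3 -c "
from h import *
to([.5835,-.224,.003]); c=camera('wrist'); cv2.imwrite('pics/w12.png',c['image'])
"
```

```text
clock 12.82 p [ 0.5832 -0.2238  0.0027] open 0.0411 F [-1.1 -0.1 -0.2] q [-0.41  0.56  1.95  0.02  0.6  -1.6 ]
x [ 0.034 -0.003 -0.999] y [0.381 0.925 0.01 ] z [ 0.924 -0.381  0.032] delta cm [-0.02 -0.01  0.04]
```

View pics/w12.png

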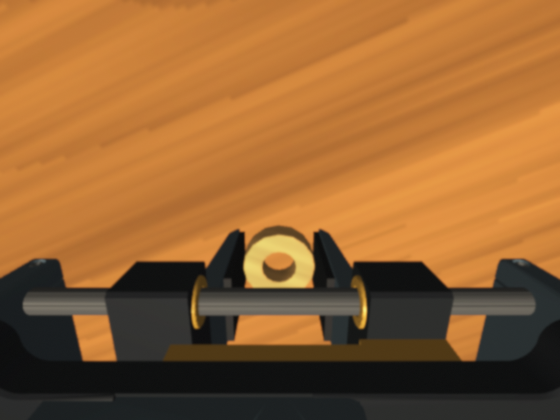

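The small ring is held, with its hole at about (279,265). Lift and carry.

Emit:
move_arm(deltas="-3 0 0 0 1;-4 0 0 0 1;-4 0 0 0 1;-4 0 0 0 1;-4 0 0 0 1;0 0 0 0 1")

```text
clock: 13.62
eef_pos: [0.5761, -0.2231, 0.1982]
orientation: [0.139, 0.682, -0.136, 0.705]
contact_force: [0.5, -0.5, 0.0]
opening: 0.0406
```

```bash
python3 -c "
from h import *
to([.5122,.0505,.19])
"
```

```text
clock 13.62 p [ 0.5761 -0.2231  0.1982] open 0.0406 F [ 0.5 -0.5  0. ] q [-0.41  0.26  1.93  0.01  0.92 -1.6 ]
x [ 0.033 -0.002 -0.999] y [0.381 0.925 0.01 ] z [ 0.924 -0.381  0.031] delta cm [  0.54  22.85 -16.36]
```

Emit:
move_arm(deltas="0 3 -2.2 0 1;0 3 -2.2 0 1;0 3 -2.2 0 1;0 3 -2.2 0 1;0 3 -2.2 0 1;0 3 -2.2 0 1;0 2.6 -1.8 0 1;0 1.2 -0.8 0 1;0 0 0 0 1")

```text
clock: 14.75
eef_pos: [0.5071, 0.0462, 0.1876]
orientation: [0.139, 0.685, -0.137, 0.702]
contact_force: [-0.0, -0.1, 0.1]
opening: 0.0408
```

```bash
python3 -c "
from h import *
to([.5122,.0505,.164]); c=camera('wrist'); cv2.imwrite('pics/w13.png',c['image'][100:340,130:430].repeat(2,0).repeat(2,1))
"
```

```text
clock 14.75 p [0.5071 0.0462 0.1876] open 0.0408 F [-0.  -0.1  0.1] q [ 0.05  0.1   2.14 -0.    0.87 -1.13]
x [ 0.024 -0.002 -1.   ] y [0.382 0.924 0.007] z [ 0.924 -0.382  0.023] delta cm [2.37 0.57 0.25]
```

View pics/w13.png

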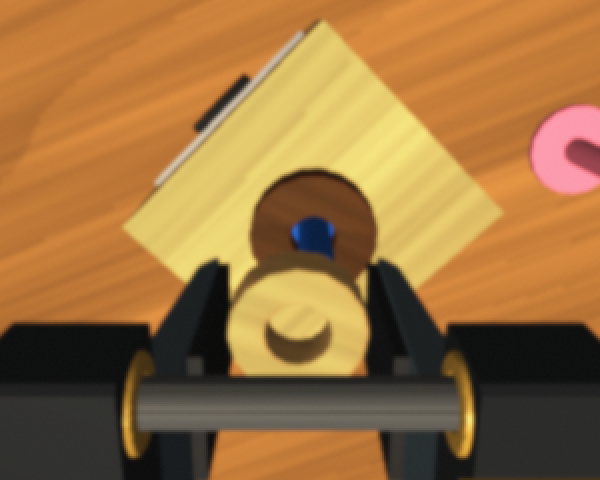

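The post base shows at crop (314,235) and the hole at (298,331), so a shift of about 6 mm in y is needed.

Emit:
move_arm(deltas="1 0.4 0.15 0 1;1 0.2 0.1 0 1;0.2 0 0 0 1;0 0 0 0 1")

```text
clock: 15.3
eef_pos: [0.5131, 0.0485, 0.1633]
orientation: [0.14, 0.685, -0.138, 0.701]
contact_force: [-0.6, -0.5, 0.2]
opening: 0.0412
```

```bash
python3 -c "
from h import *
to([.5125,.051,.15]); c=camera('wrist'); cv2.imwrite('pics/w14.png',c['image'][100:340,130:430].repeat(2,0).repeat(2,1))
"
```

```text
clock 15.3 p [0.5131 0.0485 0.1633] open 0.0412 F [-0.6 -0.5  0.2] q [ 0.05  0.15  2.14 -0.    0.83 -1.12]
x [ 0.023 -0.002 -1.   ] y [0.385 0.923 0.007] z [ 0.923 -0.385  0.022] delta cm [ 1.33  0.2  -0.18]
```

View pics/w14.png

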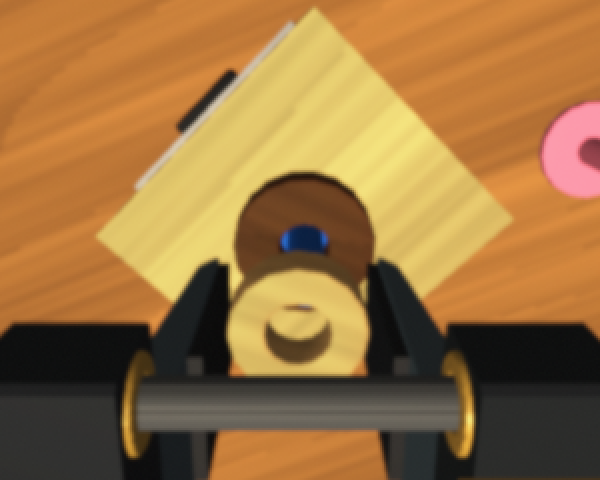

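```bash
python3 -c "
from h import *
c=camera('wrist'); o,p,r=st()
# large ring top ellipse, left/right extent 235..375 crop, top edge 173ish
for row in (221,222,223):
  f=plane(c,(282.3,row),.112); print(row,f,proj(c,f-r[:,2]*.028),[proj(c,f+r[:,1]*s*.028)[0] for s in(-1,1)])
f=plane(c,(282.3,222),.112)
h=plane(c,(279.2,265.5),p[2]+.0133); print(h,(r.T@(f-h))*100, [proj(c,h+r[:,2]*s*.0095) for s in(-1,1)])
"
```

```text
221 [0.51055967 0.05219966 0.112     ] [282.38161883 185.7175921 ] [np.float64(246.2496551191817), np.float64(318.3502627753662)]
222 [0.51132607 0.05188263 0.112     ] [282.38153914 186.79286164] [np.float64(246.2889969454068), np.float64(318.3109214229336)]
223 [0.51209415 0.0515649  0.112     ] [282.3814594  187.86805873] [np.float64(246.32834211923372), np.float64(318.2715767209749)]
[0.51220631 0.04826871 0.17696879] [ 6.49229282  0.2534693  -0.36562467] [array([279.18727053, 250.37944857]), array([279.21232384, 280.14988998])]
```

Emit:
move_arm(deltas="0.3 0.24 -0.15 0 1;0.5 0 0 0 1;0.5 0 0 0 1;0.3 0 0 0 1;0 0 0 0 1")

```text
clock: 16.02
eef_pos: [0.5132, 0.0516, 0.1468]
orientation: [0.14, 0.685, -0.138, 0.702]
contact_force: [0.1, -0.9, -0.1]
opening: 0.0409
```

```bash
python3 -c "
from h import *
to([.5125,.051,.1147]); c=camera('wrist'); cv2.imwrite('pics/w15.png',c['image'][100:340,130:430].repeat(2,0).repeat(2,1))
"
```

```text
clock 16.02 p [0.5132 0.0516 0.1468] open 0.0409 F [ 0.1 -0.9 -0.1] q [ 0.06  0.18  2.15 -0.    0.79 -1.12]
x [ 0.024 -0.002 -1.   ] y [0.384 0.923 0.007] z [ 0.923 -0.384  0.023] delta cm [ 3.21 -0.1  -0.12]
```

View pics/w15.png

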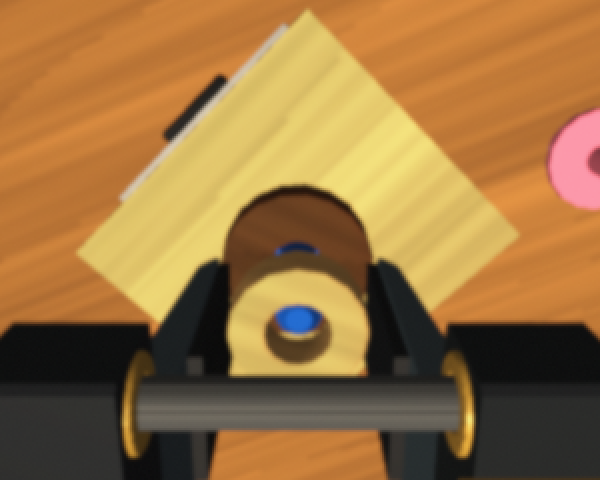

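The tip shows inside the hole and slightly high in it, so I correct a little and descend.

Emit:
move_arm(deltas="0.5 0 -0.12 0 1;0.6 0 -0.03 0 1;0.6 0 -0.02 0 1;0.6 0 -0.02 0 1;0.5 0 0 0 1;0 0 0 0 1")

```text
clock: 16.82
eef_pos: [0.512, 0.0523, 0.1168]
orientation: [0.14, 0.685, -0.138, 0.702]
contact_force: [-0.4, 0.4, -0.6]
opening: 0.041
```

```bash
python3 -c "
from h import *
to([.5125,.051,.1147]); c=camera('wrist'); cv2.imwrite('pics/w16.png',c['image'][100:340,130:430].repeat(2,0).repeat(2,1))
"
```

```text
clock 16.82 p [0.512  0.0523 0.1168] open 0.041 F [-0.4  0.4 -0.6] q [ 0.06  0.23  2.16 -0.01  0.73 -1.11]
x [ 0.024 -0.002 -1.   ] y [0.384 0.923 0.007] z [ 0.923 -0.384  0.023] delta cm [ 0.21 -0.1   0.09]
```

View pics/w16.png

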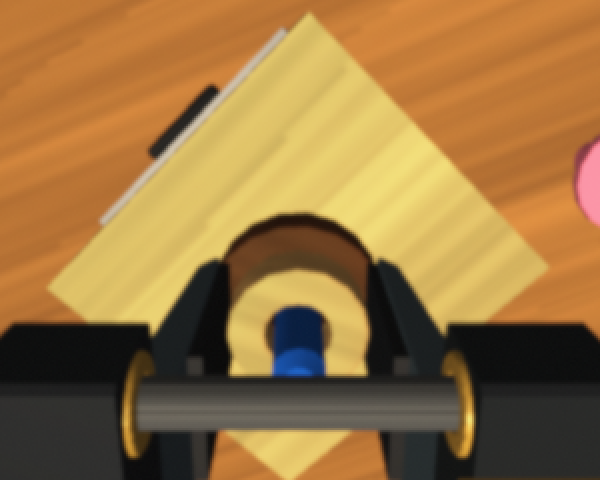

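The small ring is nearly home. I'll lower, release, rise, then turn 0.79 rad so the tool's z faces outward from the stand's free -y side.

Emit:
move_arm(deltas="0.15 0 0 0 1;0.05 0 0 0 1;0 0 0 0 0.7;0 0 0 0 0.3;0 0 0 0 0;0 0 0 0 0;-2.5 0 0 0 0;-3 0 0 0 0;-3 0 0 0 0;0 0 0 0 0")

```text
clock: 18.12
eef_pos: [0.5102, 0.0524, 0.2026]
orientation: [0.14, 0.685, -0.138, 0.702]
contact_force: [-0.1, 0.7, -0.1]
opening: 0.0915
```

Emit:
move_arm(deltas="0 0 0 0.16 0;0 0 0 0.16 0;0 0 0 0.16 0;0 0 0 0.16 0;0 0 0 0.15 0;0 0 0 0 0")

```text
clock: 18.88
eef_pos: [0.5078, 0.0523, 0.1978]
orientation: [0.405, 0.576, -0.398, 0.588]
contact_force: [0.1, 0.2, -0.1]
opening: 0.0916
```

```bash
python3 -c "
from h import *
to([.5125,.051,.14]); c=camera('wrist'); cv2.imwrite('pics/w17.png',c['image'])
c=camera('side'); u,v=proj(c,[.5122,.0505,.15]).astype(int); cv2.imwrite('pics/side17.png',cv2.resize(c['image'][max(v-50,0):v+50,u-50:u+50],None,fx=6,fy=6,interpolation=cv2.INTER_CUBIC)); print(u,v)
"
```

```text
clock 18.88 p [0.5078 0.0523 0.1978] open 0.0916 F [ 0.1  0.2 -0.1] q [ 0.06  0.09  2.13 -0.    0.9  -0.3 ]
x [ 0.019 -0.002 -1.   ] y [0.935 0.355 0.017] z [ 0.355 -0.935  0.009] delta cm [5.79 0.3  0.23]
249 190
```

View pics/w17.png

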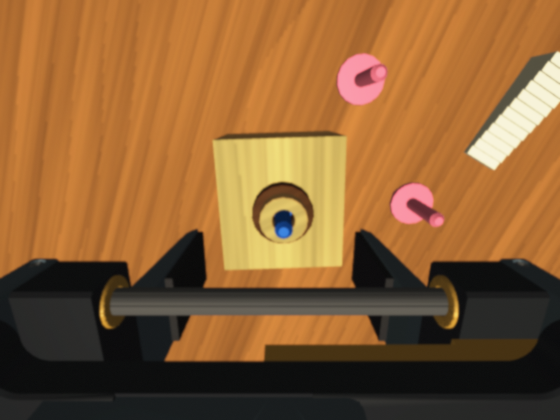

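View pics/side17.png

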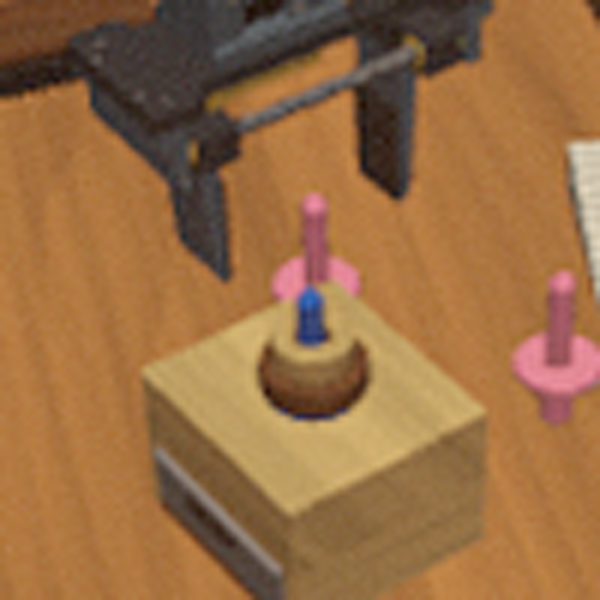

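Both rings are home: the large one on the flange, the small one on top, and the post bare above. The stand's edges are now parallel to the picture. Next I lower to the bare post and grip it near its top.

Emit:
move_arm(deltas="1.5 0.15 0.1 0 0;1.5 0.15 0.1 0 0;1.5 0 0 0 0;0.9 0 0 0 0;0.3 0 0 0 0;0 0 0 0 0")

```text
clock: 19.73
eef_pos: [0.512, 0.0512, 0.1356]
orientation: [0.402, 0.578, -0.397, 0.589]
contact_force: [-0.7, 0.3, 0.2]
opening: 0.0915
```

```bash
python3 -c "
from h import *
to([.5125,.051,.14]); c=camera('wrist'); cv2.imwrite('pics/w18.png',c['image'][100:340,130:430].repeat(2,0).repeat(2,1))
"
```

```text
clock 19.73 p [0.512  0.0512 0.1356] open 0.0915 F [-0.7  0.3  0.2] q [ 0.06  0.2   2.15 -0.    0.77 -0.31]
x [ 0.017 -0.002 -1.   ] y [0.932 0.362 0.015] z [ 0.362 -0.932  0.008] delta cm [-0.44  0.05  0.04]
```

View pics/w18.png

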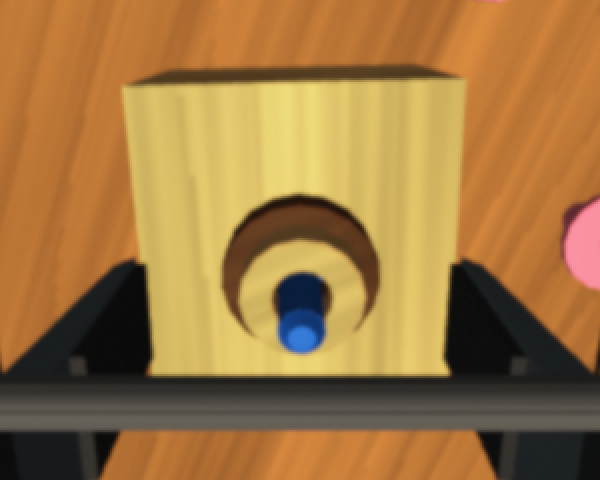

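The post is centred between the fingers, with its tip at crop (301,340). I raise 4 mm and close.

Emit:
move_arm(deltas="-0.45 0 0 0 0;0 0 0 0 0.5;0 0 0 0 0.7;0 0 0 0 0.8;0 0 0 0 0.9;0 0 0 0 1;0 0 0 0 1;0 0 0 0 1", squeeze=25)

```text
clock: 20.78
eef_pos: [0.5127, 0.0513, 0.1419]
orientation: [0.403, 0.577, -0.396, 0.59]
contact_force: [-0.3, 0.2, 1.2]
opening: 0.0242
```

```bash
python3 -c "
from h import *
to([.5125,.051,.14]); c=camera('wrist'); cv2.imwrite('pics/w19.png',c['image'][100:340,130:430].repeat(2,0).repeat(2,1))
"
```

```text
clock 20.77 p [0.5127 0.0513 0.1419] open 0.0242 F [-0.3  0.2  1.2] q [ 0.06  0.19  2.15 -0.    0.79 -0.31]
x [ 0.02  -0.002 -1.   ] y [0.932 0.362 0.018] z [ 0.362 -0.932  0.009] delta cm [ 0.19 -0.04  0.02]
```

View pics/w19.png

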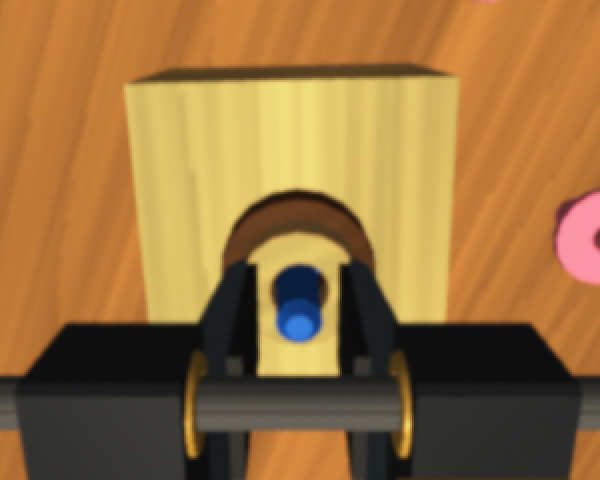

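The fingers are still closing.

Emit:
move_arm(deltas="0.15 0 0 0 1;0 0 0 0 1;0 0 0 0 1;0 0 0 0 1")

```text
clock: 21.32
eef_pos: [0.513, 0.0513, 0.1411]
orientation: [0.403, 0.577, -0.396, 0.59]
contact_force: [-0.7, 0.2, 2.4]
opening: 0.0126
```

Emit:
move_arm(deltas="-0.5 0 0 0 1;-1 0 0 0 1;-1 0 0 0 1;-1 0 0 0 1;-1 0 0 0 1;-1 0 0 0 1;-1 0 0 0 1;0 0 0 0 1")

```text
clock: 22.32
eef_pos: [0.5119, 0.0515, 0.2113]
orientation: [0.403, 0.577, -0.396, 0.59]
contact_force: [-0.1, 0.0, -1.6]
opening: 0.0124
```

```bash
python3 -c "
from h import *
to([.5125,.051,.14]); c=camera('wrist'); cv2.imwrite('pics/w20.png',c['image'][100:340,130:430].repeat(2,0).repeat(2,1))
c=camera('side'); u,v=proj(c,[.5122,.0505,.15]).astype(int); cv2.imwrite('pics/side20.png',cv2.resize(c['image'][max(v-50,0):v+50,u-50:u+50],None,fx=6,fy=6,interpolation=cv2.INTER_CUBIC)); print(u,v)
"
```

```text
clock 22.32 p [0.5119 0.0515 0.2113] open 0.0124 F [-0.1  0.  -1.6] q [ 0.06  0.08  2.12 -0.    0.92 -0.31]
x [ 0.021 -0.002 -1.   ] y [0.932 0.362 0.019] z [ 0.362 -0.932  0.01 ] delta cm [ 7.13 -0.1  -0.  ]
249 190
```

View pics/w20.png

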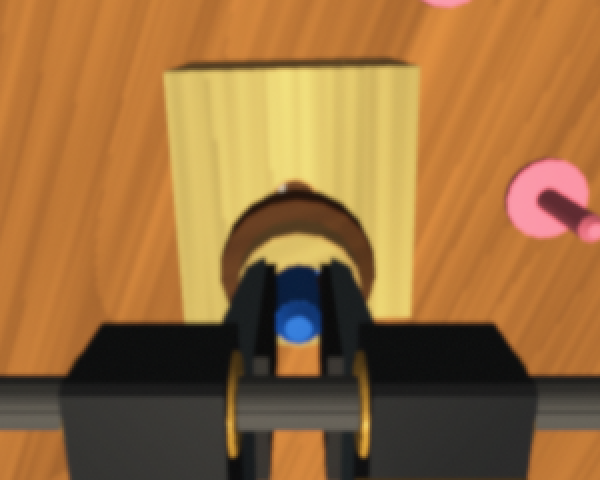

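View pics/side20.png

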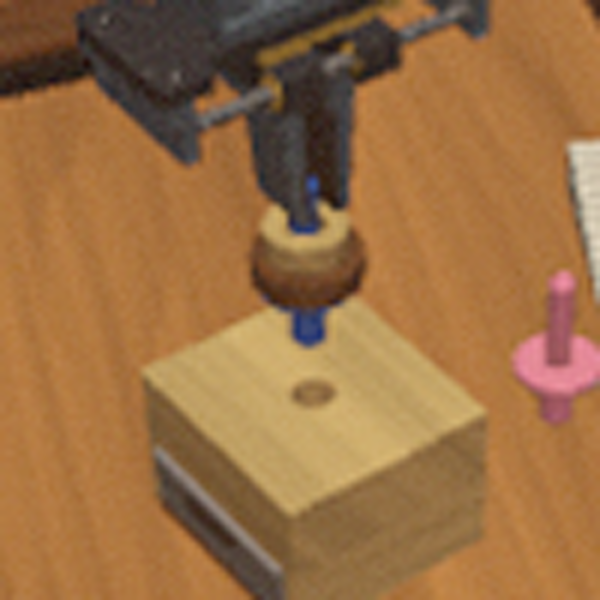

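The stick with both rings is out of the socket. Next I move outward past the -y face and lower it so only the spigot's end is below the stand's top edge. Then I can push the stick against that edge to turn it in the grip.

Emit:
move_arm(deltas="0 0 1.5 0 1;0 0 2 0 1;0 0 2 0 1;0 0 2 0 1;0 0 1.5 0 1;1 0 0 0 1;1 0 0 0 1;1 0 0 0 1;0.8 0 0 0 1;0 0 0 0 1")

```text
clock: 23.68
eef_pos: [0.5448, -0.0374, 0.1675]
orientation: [0.401, 0.579, -0.397, 0.588]
contact_force: [0.2, 0.5, -1.0]
opening: 0.0125
```

```bash
cat >> h.py <<'E'
def look(i,ctr=None):
    o,p,r=st()
    if ctr is None: ctr=p-[0,0,.04]
    out=[]
    for n in ['side','top']:
        c=camera(n); u,v=proj(c,ctr).astype(int); u=max(u,50);v=max(v,50)
        a=cv2.resize(c['image'][v-50:v+50,u-50:u+50],(390,390),interpolation=cv2.INTER_CUBIC); out.append(a); print(n,'crop origin',u-50,v-50,'x3.9')
    cv2.imwrite(f'pics/look{i}.png',np.hstack(out))
    c=camera('wrist'); cv2.imwrite(f'pics/lookw{i}.png',c['image'][100:340,130:430].repeat(2,0).repeat(2,1))
E
python3 -c "
from h import *
to([.5125+.09*.375,.051-.09*.927,.166]);look(21)
"
```

```text
clock 23.68 p [ 0.5448 -0.0374  0.1675] open 0.0125 F [ 0.2  0.5 -1. ] q [-0.11  0.2   2.08 -0.    0.85 -0.48]
x [ 0.015 -0.002 -1.   ] y [0.932 0.363 0.013] z [ 0.363 -0.932  0.007] delta cm [ 0.15  0.31 -0.41]
side crop origin 218 164 x3.9
top crop origin 236 170 x3.9
```

View pics/look21.png

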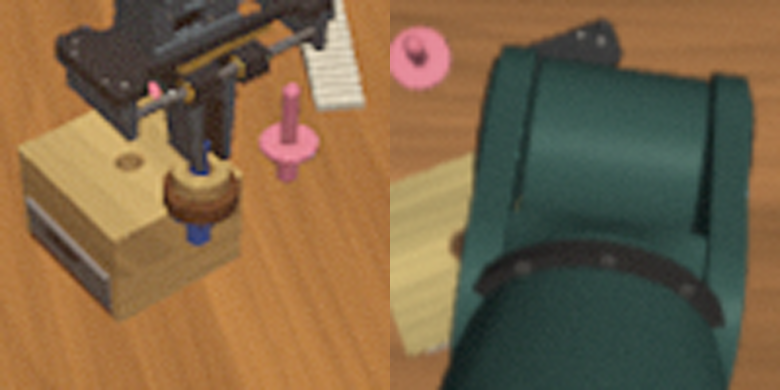

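View pics/lookw21.png

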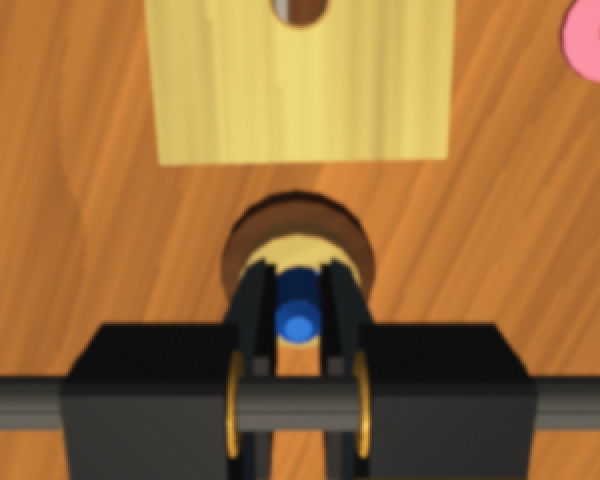

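The stick hangs about 20 mm outside the face, foot roughly 10 mm below the edge. Approach, then push slowly.

Emit:
move_arm(deltas="0 0 -1 0 1;0 0 -0.8 0 1;0 0 -0.5 0 1;0 0 -0.5 0 1;0 0 -0.5 0 1;0 0 -0.5 0 1;0 0 0 0 1")

```text
clock: 24.7
eef_pos: [0.5312, 0.0004, 0.1692]
orientation: [0.402, 0.578, -0.396, 0.59]
contact_force: [-0.1, -1.2, -0.6]
opening: 0.0125
```

```bash
cat >> h.py <<'E'
def ab():
    o,p,r=st(); n=np.array([.383,-.924]); d=(p[:2]-[.5122,.051])@n
    print('inward a mm',round((.065-d)*1000,1),'P height b',round((p[2]+.004-.09)*1000,1),'F',np.round(o['contact_force'],1),'M',np.round(o['moment'],2))
E
python3 -c "
from h import *
to([.5448,-.0374,.166]);ab();look(22)
"
```

```text
clock 24.7 p [5.312e-01 4.000e-04 1.692e-01] open 0.0125 F [-0.1 -1.2 -0.6] q [-0.04  0.17  2.11 -0.    0.85 -0.41]
x [ 0.018 -0.003 -1.   ] y [0.931 0.363 0.016] z [ 0.363 -0.932  0.009] delta cm [ 0.36 -0.11  4.01]
inward a mm 11.0 P height b 83.2 F [-0.1 -1.2 -0.6] M [-0.35  0.05  0.01]
side crop origin 210 155 x3.9
top crop origin 222 174 x3.9
```

View pics/look22.png

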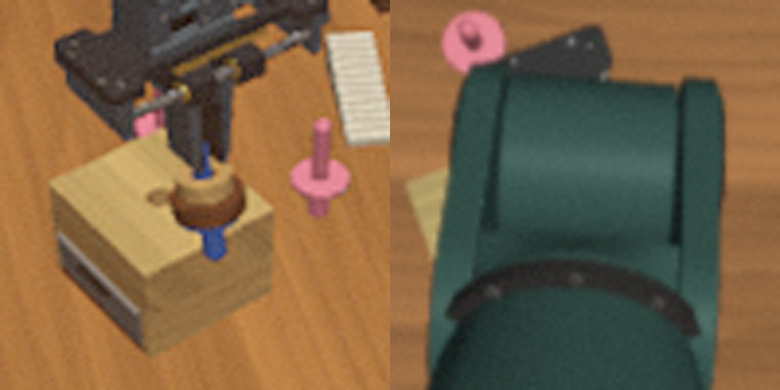

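View pics/lookw22.png

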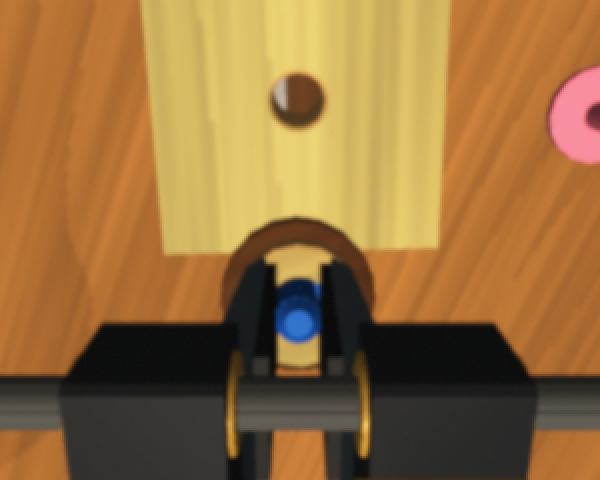

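It works: the stick is turning in the grip at only about 1 N. Keep going along the arc.

Emit:
move_arm(deltas="0.2 0 -0.5 0 1;0.25 0 -0.5 0 1;0.25 0 -0.5 0 1;0.25 0 -0.5 0 1;0.3 0 -0.5 0 1;0.3 0 -0.5 0 1;0 0 0 0 1")

```text
clock: 25.72
eef_pos: [0.5202, 0.0299, 0.1524]
orientation: [0.402, 0.578, -0.396, 0.59]
contact_force: [0.1, -0.9, -0.2]
opening: 0.0126
```

```bash
python3 -c "
from h import *
to([.5448,-.0374,.166]);ab();look(23)
"
```

```text
clock 25.73 p [0.5202 0.0299 0.1524] open 0.0126 F [ 0.1 -0.9 -0.2] q [ 0.01  0.18  2.13 -0.    0.81 -0.35]
x [ 0.019 -0.003 -1.   ] y [0.932 0.363 0.017] z [ 0.363 -0.932  0.009] delta cm [-1.3  -0.13  7.18]
inward a mm 42.5 P height b 66.4 F [ 0.1 -0.9 -0.2] M [-0.38 -0.07 -0.04]
side crop origin 204 153 x3.9
top crop origin 211 179 x3.9
```

View pics/look23.png

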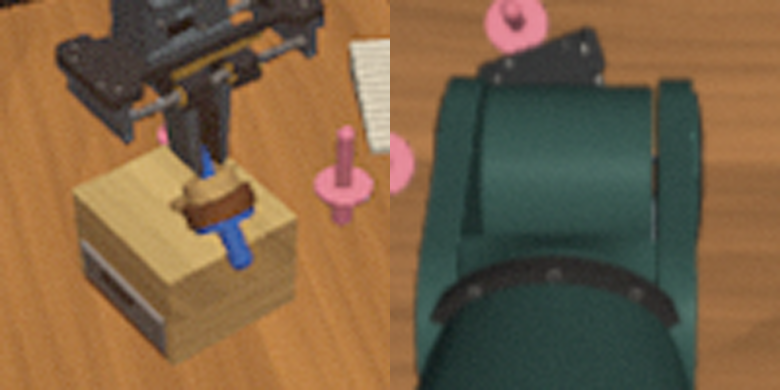

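View pics/lookw23.png

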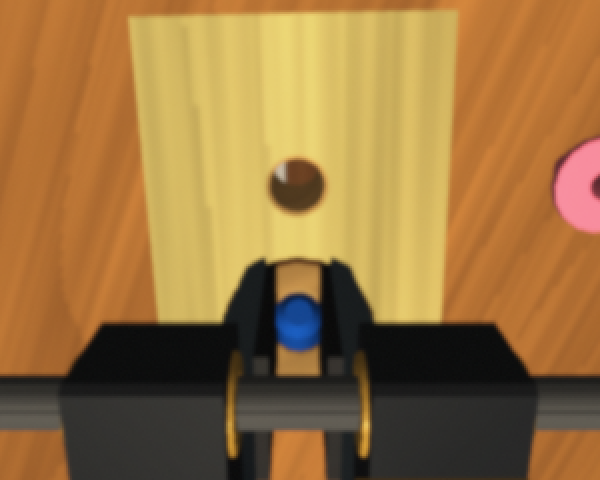

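By geometry the lean is now about 39°. A little more is needed.

Emit:
move_arm(deltas="0.2 0 -0.4 0 1;0.25 0 -0.4 0 1;0.1 0 -0.1 0 1;0 0 0 0 1")

```text
clock: 26.38
eef_pos: [0.5172, 0.0383, 0.1468]
orientation: [0.402, 0.577, -0.396, 0.59]
contact_force: [0.2, -2.5, 0.5]
opening: 0.0126
```

```bash
python3 -c "
from h import *
to([.5448,-.0374,.166]);ab();look(24)
"
```

```text
clock 26.38 p [0.5172 0.0383 0.1468] open 0.0126 F [ 0.2 -2.5  0.5] q [ 0.03  0.19  2.14 -0.    0.8  -0.34]
x [ 0.019 -0.003 -1.   ] y [0.932 0.362 0.017] z [ 0.362 -0.932  0.01 ] delta cm [-1.84 -0.14  8.07]
inward a mm 51.3 P height b 60.8 F [ 0.2 -2.5  0.5] M [-0.37 -0.05 -0.03]
side crop origin 203 153 x3.9
top crop origin 208 180 x3.9
```

View pics/look24.png

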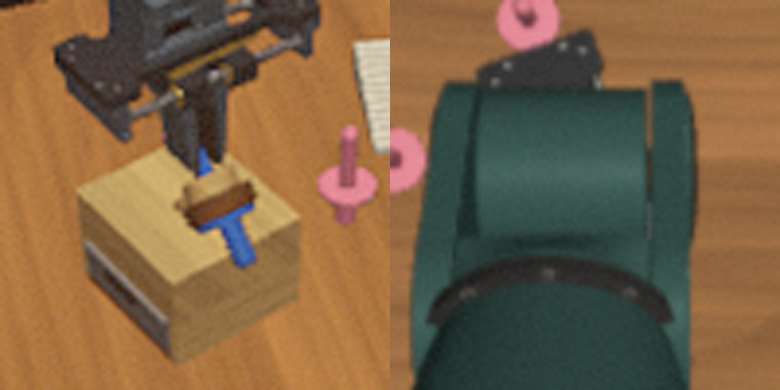

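By geometry the lean is about 46°. I tighten the grip and lift clear.

Emit:
move_arm(deltas="0 0 0 0 1;0 0 0 0 1;-0.5 0 0 0 1;-1 0 0 0 1;-1.5 0 0 0 1;-1.5 0 0 0 1;-1.5 0 0 0 1;-1.5 0 0 0 1;-1.5 0 0 0 1;0 0 0 0 1", squeeze=40)

```text
clock: 27.78
eef_pos: [0.5158, 0.0386, 0.2449]
orientation: [0.403, 0.577, -0.396, 0.59]
contact_force: [0.8, 1.0, -1.5]
opening: 0.0123
```

```bash
python3 -c "
from h import *
to([.5448,-.0374,.27]);ab()
c=camera('side'); o,p,r=st(); u,v=proj(c,p-[0,0,.03]).astype(int); print(u,v); cv2.imwrite('pics/side25.png',cv2.resize(c['image'][v-40:v+40,u-50:u+50],None,fx=7,fy=7,interpolation=cv2.INTER_CUBIC))
print(u-50,v-40)
look(25)
"
```

```text
clock 27.77 p [0.5158 0.0386 0.2449] open 0.0123 F [ 0.8  1.  -1.5] q [ 0.03  0.04  2.09 -0.    0.99 -0.34]
x [ 0.022 -0.002 -1.   ] y [0.932 0.362 0.019] z [ 0.362 -0.932  0.01 ] delta cm [-2.43  0.    8.16]
inward a mm 52.2 P height b 158.9 F [ 0.8  1.  -1.5] M [0.02 0.09 0.02]
251 175
201 135
side crop origin 201 127 x3.9
top crop origin 207 178 x3.9
```

View pics/side25.png

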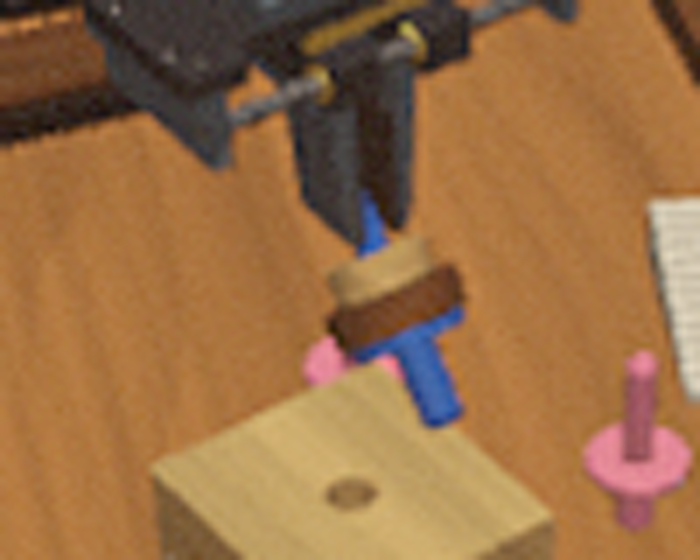

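View pics/lookw25.png

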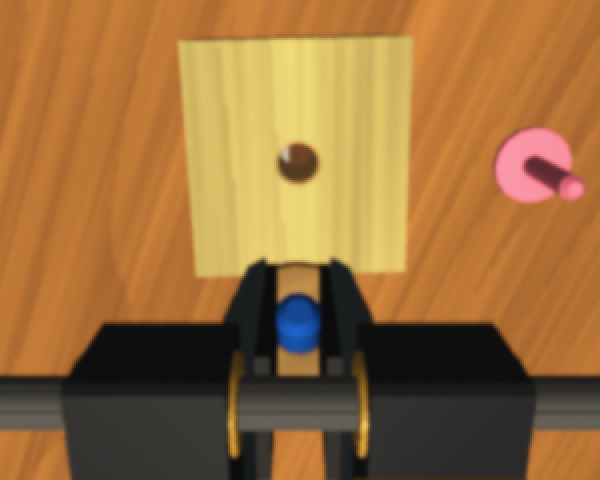

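The stick is held aslant with both rings home. In the crop the foot is near (440,412), the flange underside near (410,337) and the post's exit from the small ring near (372,245).

```bash
python3 -c "
from h import *
c=camera('side'); o,p,r=st()
def hit(x,y):
    o_,d=ray(c,(x/7+201-.43,y/7+135-.43)); n=r[:,1]; return o_+d*((p-o_)@n)/(d@n)
f,g,t=hit(440,412),hit(410,337),hit(372,245)
for q in(f,g,t): print(q.round(4))
for a,b in((f,g),(f,t),(g,t)):
    d=b-a; print('len',np.linalg.norm(d).round(4),'lean',np.degrees(np.arccos(d[2]/np.linalg.norm(d))).round(1))
P=p+[0,0,.004]; d=P-f; print('via P',np.linalg.norm(d),np.degrees(np.arccos(d[2]/np.linalg.norm(d))))
ab()
for th in (40,45,50):
  s=np.sin(np.radians(th))*-r[:,2]+np.cos(np.radians(th))*np.array([0,0,1]); 
  print(th,[((proj(c,P+s*(k-.055))-[201-.43,135-.43])*7).round() for k in(-.036,0,.038)])
"
```

```text
[ 0.5361 -0.0139  0.1858]
[0.5288 0.004  0.2112]
[0.5195 0.0264 0.2414]
len 0.0319 lean 37.2
len 0.0706 lean 38.1
len 0.0388 lean 38.7
via P 0.08316246808313855 42.870931151468405
inward a mm 52.5 P height b 156.8 F [ 0.  -0.3 -1.6] M [-0.02  0.01  0.  ]
40 [array([441., 431.]), array([406., 347.]), array([369., 258.])]
45 [array([450., 429.]), array([411., 345.]), array([371., 257.])]
50 [array([458., 425.]), array([416., 343.]), array([372., 256.])]
```

The geometry said 46° but the picture reads about 38–42°. I'll measure more carefully, using fitted edges and a second view from elsewhere.

```bash
cat >> h.py <<'E'
def lean(save=None):
    c=camera('side'); o,p,r=st(); P=p+[0,0,.004]
    im=c['image']; hsv=cv2.cvtColor(im,cv2.COLOR_BGR2HSV)
    m=cv2.inRange(hsv,(105,110,50),(125,255,255))
    u,v=proj(c,P-[0,0,.04]).astype(int); mm=np.zeros_like(m); mm[max(v-60,0):v+60,u-60:u+60]=m[max(v-60,0):v+60,u-60:u+60]
    ys,xs=np.nonzero(mm); w=np.array([[x,y] for x,y in zip(xs,ys)],float)
    def H(uv):
        o_,d=ray(c,uv); n=r[:,1]; return o_+d*((p-o_)@n)/(d@n)
    # spigot rows only: segmented by predicted axis for th=42
    pts=np.array([H(q) for q in w])
    loc=np.c_[(pts-P)@-r[:,2],(pts-P)[:,2]]   # inward, up on the mid-plane
    res=[]
    th=np.radians(42)
    for k in range(6):
        s=np.array([np.sin(th),np.cos(th)]); rr=np.array([np.cos(th),-np.sin(th)])
        ax=loc@s; ra=loc@rr
        bins=[]
        for a in np.arange(-.086,-.062,.003):
            q=(abs(ax-a)<.0025)&(abs(ra)<.02)
            if q.sum()>4: bins.append((a,(ra[q].min()+ra[q].max())/2,(ra[q].max()-ra[q].min())))
        b=np.array(bins); sl=np.polyfit(b[:,0],b[:,1],1)
        th+=np.arctan(sl[0]); 
    print('lean spigot fit',np.degrees(th).round(1),'n',len(xs)); print((b*1000).round(1).tolist())
    q=loc[np.argsort(loc@s)]; print('ax range mm',(loc@s).min()*1e3,(loc@s).max()*1e3)
    if save: cv2.imwrite(save,mm)
E
python3 -c "
from h import *
lean('pics/m26.png')"
```

```text
lean spigot fit 31.4 n 105
[[-86.0, -4.6, 18.0], [-83.0, -4.9, 21.8], [-80.0, -5.9, 24.0], [-77.0, -5.2, 18.0], [-74.0, -5.5, 21.7], [-71.0, -6.5, 23.9], [-68.0, -3.9, 21.8], [-65.0, -6.0, 26.1]]
ax range mm -89.84752898856765 7.067549001607389
```

The lean plane points almost along the side camera's line of sight. I turn the tool so the lean shows side-on.

Emit:
move_arm(deltas="-0.2 0 0.5 0.1 1;-0.2 0 0.5 0.15 1;-0.2 0 0.5 0.15 1;0 0 0.5 0.15 1;0 0 0.5 0.15 1;0 0 0 0.15 1;0 0 0 0.15 1;0 0 0 0.15 1;0 0 0 0.15 1;0 0 0 0 1", squeeze=50)

```text
clock: 29.32
eef_pos: [0.5154, 0.0134, 0.2441]
orientation: [0.679, 0.207, -0.672, 0.211]
contact_force: [-0.1, 0.3, -1.1]
opening: 0.0122
```

```bash
python3 -c "
from h import *
to([.5448,-.0374,.27]);ab()
c=camera('side'); o,p,r=st(); u,v=proj(c,p-[0,0,.03]).astype(int); print(u,v); cv2.imwrite('pics/side27.png',cv2.resize(c['image'][v-40:v+40,u-50:u+50],None,fx=7,fy=7,interpolation=cv2.INTER_CUBIC))
print(u-50,v-40)
lean()
"
```

```text
clock 29.32 p [0.5154 0.0134 0.2441] open 0.0122 F [-0.1  0.3 -1.1] q [-0.02  0.04  2.09 -0.    1.    0.95]
x [ 0.01  -0.002 -1.   ] y [ 0.565 -0.825  0.008] z [-0.825 -0.565 -0.007] delta cm [-2.55  5.87  0.42]
inward a mm 29.0 P height b 158.1 F [-0.1  0.3 -1.1] M [-0.03  0.05 -0.02]
253 180
203 140
lean spigot fit 41.8 n 98
[[-86.0, 0.2, 22.0], [-83.0, 1.4, 24.4], [-80.0, 0.5, 22.0], [-77.0, 1.7, 24.4], [-74.0, 0.8, 22.0], [-71.0, 2.0, 24.4], [-68.0, 1.1, 22.0], [-65.0, 0.0, 19.8]]
ax range mm -89.97178098142945 -5.424948330063331
```

View pics/side27.png

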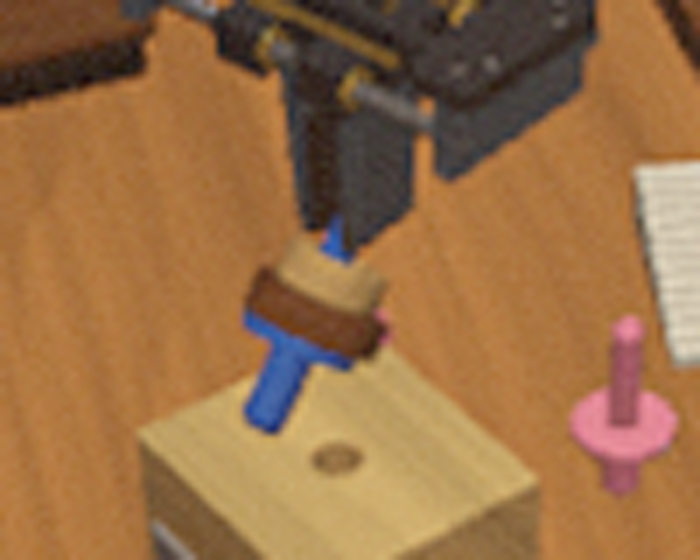

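```bash
python3 -c "
from h import *
c=camera('side'); o,p,r=st()
def hit(x,y):
    o_,d=ray(c,(x/7+203-.43,y/7+140-.43)); n=r[:,1]; return o_+d*((p-o_)@n)/(d@n)
f,t=hit(264,413),hit(340,256)
d=t-f; print(f,t,np.linalg.norm(d),np.degrees(np.arccos(d[2]/np.linalg.norm(d))))
P=p+[0,0,.004]
for th in (35,40,45,50):
  s=np.sin(np.radians(th))*-r[:,2]+np.cos(np.radians(th))*np.array([0,0,1]); s/=np.linalg.norm(s)
  q=[((proj(c,P+s*(k-.055))-[203-.43,140-.43])*7) for k in(-.036,0,.038)]; e=q[2]-q[0]
  print(th,[x.round() for x in q],np.degrees(np.arctan2(e[0],-e[1])))
print(np.degrees(np.arctan2(76,157)))
"
```

```text
[ 0.470298   -0.01825048  0.18545146] [0.50794027 0.00809664 0.23500736] 0.06757883001496476 42.835812017860256
35 [array([270., 431.]), array([303., 348.]), array([339., 258.])] 21.710753907256525
40 [array([258., 430.]), array([296., 347.]), array([337., 258.])] 24.452759541723882
45 [array([247., 428.]), array([290., 345.]), array([335., 257.])] 27.1567552183431
50 [array([237., 423.]), array([284., 342.]), array([333., 256.])] 29.852329841620257
25.830530142823175
```

That gives about 42–43°. One more turn gives a truer side-on view and checks whether the lean is holding.

Emit:
move_arm(deltas="0 0 0 0.1 1;0 0 0 0.15 1;0 0 0 0.15 1;0 0 0 0.1 1;0 0 0 0 1;0 0 0 0 1;0 0 0 0 1;0 0 0 0 1")

```text
clock: 30.48
eef_pos: [0.5154, 0.0133, 0.2439]
orientation: [0.71, 0.037, -0.703, 0.039]
contact_force: [0.2, -0.2, -1.5]
opening: 0.012
```

```bash
python3 -c "
from h import *
c=camera('side'); o,p,r=st(); u,v=proj(c,p-[0,0,.03]).astype(int); cv2.imwrite('pics/side28.png',cv2.resize(c['image'][v-40:v+40,u-50:u+50],None,fx=7,fy=7,interpolation=cv2.INTER_CUBIC))
print(u-50,v-40)
lean();to([0.5,0,.25])
P=p+[0,0,.004]
for th in (35,40,45,50):
  s=np.sin(np.radians(th))*-r[:,2]+np.cos(np.radians(th))*np.array([0,0,1]); s/=np.linalg.norm(s)
  q=[((proj(c,P+s*(k-.055))-[u-50-.43,v-40-.43])*7) for k in(-.036,0,.038)]; e=q[2]-q[0]
  print(th,[x.round() for x in q],np.degrees(np.arctan2(e[0],-e[1])))
"
```

```text
203 140
lean spigot fit 39.0 n 70
[[-86.0, 10.6, 15.1], [-83.0, 10.6, 15.1], [-80.0, 9.4, 17.5], [-77.0, 8.2, 15.1], [-74.0, 8.3, 15.0], [-71.0, 8.4, 15.0], [-68.0, 8.4, 15.0], [-65.0, 7.2, 17.4]]
ax range mm -89.20366270162894 -13.624425640175387
clock 30.57 p [0.5154 0.0133 0.2439] open 0.0118 F [ 0.2  0.1 -0.5] q [-0.02  0.04  2.09 -0.    1.    1.45]
x [ 0.01  -0.002 -1.   ] y [ 0.106 -0.994  0.003] z [-0.994 -0.106 -0.01 ] delta cm [-0.62  1.16  1.66]
35 [array([235., 397.]), array([282., 327.]), array([332., 252.])] 33.822558453246046
40 [array([219., 391.]), array([272., 324.]), array([329., 251.])] 38.023518042423596
45 [array([204., 385.]), array([263., 320.]), array([326., 250.])] 42.083681502689956
50 [array([191., 377.]), array([255., 315.]), array([324., 248.])] 46.030090483255115
```

View pics/side28.png

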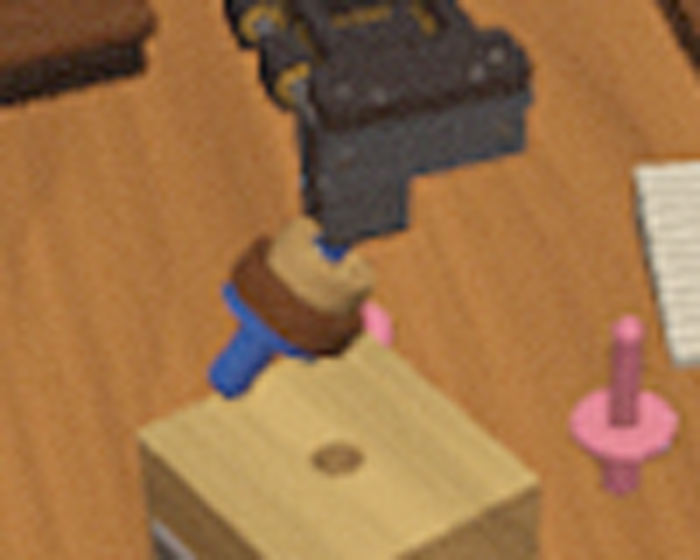

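Readings now cluster around 41–42°. I'll add a few degrees by pressing the foot lightly on the stand's flat top, away from the socket. The contact height will also check the angle.

Emit:
move_arm(deltas="0 0 -1 0 1;0 0 -1.5 0 1;0 0 -1.5 0 1;0 0 -1 0 1;1.5 0 0 0 1;1.5 0 0 0 1;1.5 0 0 0 1;1.5 0 0 0 1;1 0 0 0 1;0 0 0 0 1", squeeze=30)

```text
clock: 31.82
eef_pos: [0.5684, 0.0189, 0.1678]
orientation: [0.709, 0.037, -0.704, 0.039]
contact_force: [-0.1, 0.9, -1.3]
opening: 0.0126
```

```bash
python3 -c "
from h import *
to([.56,.01,.1606]);ab();look(29)"
```

```text
clock 31.82 p [0.5684 0.0189 0.1678] open 0.0126 F [-0.1  0.9 -1.3] q [-0.01  0.23  2.03 -0.    0.87  1.46]
x [ 0.007 -0.002 -1.   ] y [ 0.106 -0.994  0.003] z [-0.994 -0.106 -0.007] delta cm [0.72 0.79 0.94]
inward a mm 13.8 P height b 81.8 F [-0.1  0.9 -1.3] M [-0.08  0.1   0.05]
side crop origin 221 149 x3.9
top crop origin 216 160 x3.9
```

View pics/look29.png

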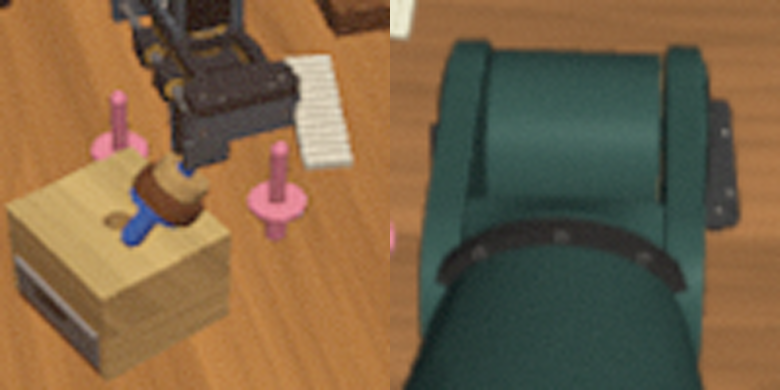

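Emit:
move_arm(deltas="0.25 0 0 0 1;0.25 0 0 0 1;0.2 0 0 0 1;0 0 0 0 1")

```text
clock: 32.48
eef_pos: [0.57, 0.0189, 0.1629]
orientation: [0.71, 0.037, -0.702, 0.039]
contact_force: [-0.5, 0.6, -1.3]
opening: 0.0124
```

Emit:
move_arm(deltas="0.2 0 0 0 1;0.2 0 0 0 1;0 0 0 0 1")

```text
clock: 32.85
eef_pos: [0.5706, 0.0189, 0.159]
orientation: [0.71, 0.037, -0.702, 0.039]
contact_force: [0.0, -0.4, -0.9]
opening: 0.0127
```

```bash
python3 -c "
from h import *
ab();look(30)"
```

```text
inward a mm 12.9 P height b 73.0 F [ 0.  -0.4 -0.9] M [-0.03  0.24 -0.06]
side crop origin 222 151 x3.9
top crop origin 216 160 x3.9
```

View pics/look30.png

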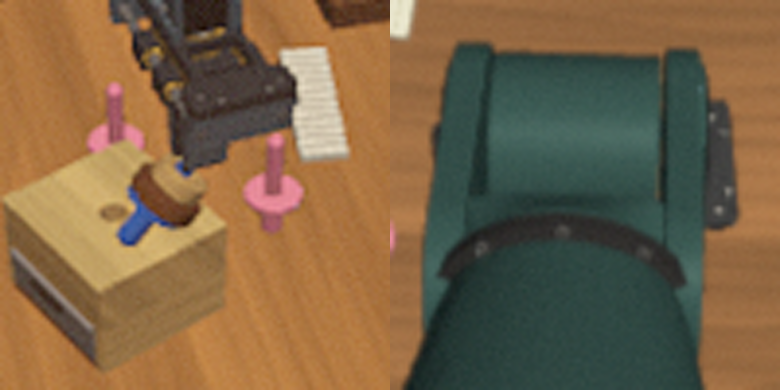

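Emit:
move_arm(deltas="0.15 0 0 0 1;0.1 0 0 0 1;0 0 0 0 1")

```text
clock: 33.38
eef_pos: [0.5716, 0.0189, 0.1572]
orientation: [0.711, 0.037, -0.701, 0.039]
contact_force: [1.1, 0.9, 1.9]
opening: 0.0125
```

```bash
python3 -c "
from h import *
ab();to([0.57,.02,.155]);look(31)"
```

```text
inward a mm 12.6 P height b 71.2 F [1.1 0.9 1.9] M [-0.02  0.09  0.02]
clock 33.38 p [0.5716 0.0189 0.1572] open 0.0125 F [1.1 0.9 1.9] q [-0.01  0.25  2.03 -0.    0.84  1.46]
x [ 0.015 -0.002 -1.   ] y [ 0.106 -0.994  0.004] z [-0.994 -0.106 -0.015] delta cm [ 0.22 -0.13  0.16]
side crop origin 222 152 x3.9
top crop origin 216 160 x3.9
```

View pics/look31.png

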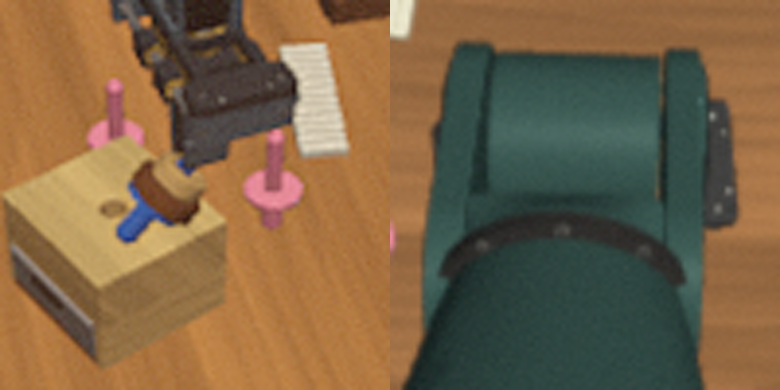

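Contact came at a pivot height of about 71–72 mm, which means a lean of about 43–44°. I press 2–3 mm more, then lift.

Emit:
move_arm(deltas="0.15 0 0 0 1;0.15 0 0 0 1;0 0 0 0 1")

```text
clock: 33.9
eef_pos: [0.573, 0.0189, 0.155]
orientation: [0.712, 0.036, -0.7, 0.039]
contact_force: [1.5, 0.4, 2.3]
opening: 0.0129
```

```bash
python3 -c "
from h import *
ab();to([0.57,.02,.155])"
```

```text
inward a mm 12.1 P height b 69.0 F [1.5 0.4 2.3] M [0.   0.05 0.06]
clock 33.9 p [0.573  0.0189 0.155 ] open 0.0129 F [1.5 0.4 2.3] q [-0.01  0.26  2.03 -0.    0.84  1.46]
x [ 0.018 -0.002 -1.   ] y [ 0.106 -0.994  0.004] z [-0.994 -0.106 -0.017] delta cm [-0.   -0.14  0.29]
```

Emit:
move_arm(deltas="0 0 0 0 1;0 0 0 0 1;-0.5 0 0 0 1;-1 0 0 0 1;-1.5 0 0 0 1;-1.5 0 0 0 1;-1.5 0 0 0 1;-1.5 0 0 0 1;-1.5 0 0 0 1;-1 0 0 0 1", squeeze=60)

```text
clock: 35.15
eef_pos: [0.5697, 0.0191, 0.2613]
orientation: [0.711, 0.037, -0.701, 0.039]
contact_force: [-0.4, 0.0, -2.2]
opening: 0.0115
```

Emit:
move_arm(deltas="0 0 0 0 1;0 0 0 0 1;0 0 0 0 1;0 0 0 0 1")

```text
clock: 35.65
eef_pos: [0.5693, 0.0191, 0.2608]
orientation: [0.711, 0.037, -0.701, 0.039]
contact_force: [-0.6, -0.5, -0.2]
opening: 0.0117
```

```bash
python3 -c "
from h import *
c=camera('side'); o,p,r=st(); u,v=proj(c,p-[0,0,.03]).astype(int); cv2.imwrite('pics/side32.png',cv2.resize(c['image'][v-40:v+40,u-50:u+50],None,fx=7,fy=7,interpolation=cv2.INTER_CUBIC))
cv2.imwrite('pics/sidefull32.png',c['image'])
cv2.imwrite('pics/topfull32.png',camera('top')['image'])
print(u-50,v-40)
lean();to([0.5,0,.25]);print(o['joint_vel'])
P=p+[0,0,.004]
for th in (40,45,50):
  s=np.sin(np.radians(th))*-r[:,2]+np.cos(np.radians(th))*np.array([0,0,1]); s/=np.linalg.norm(s)
  q=[((proj(c,P+s*(k-.055))-[u-50-.43,v-40-.43])*7) for k in(-.036,0,.038)]; e=q[2]-q[0]
  print(th,[x.round() for x in q],np.degrees(np.arctan2(e[0],-e[1])))
"
```

```text
222 131
lean spigot fit 37.8 n 75
[[-86.0, 11.8, 12.8], [-83.0, 10.6, 15.3], [-80.0, 10.6, 15.3], [-77.0, 9.4, 17.8], [-74.0, 9.4, 17.8], [-71.0, 8.1, 15.2], [-68.0, 8.1, 15.2], [-65.0, 8.2, 15.2]]
ax range mm -89.07713085114128 -14.104378643958999
clock 35.8 p [0.5694 0.0191 0.261 ] open 0.0121 F [-0.1  0.3 -1.7] q [-0.01  0.11  1.98 -0.    1.04  1.46]
x [ 0.014 -0.002 -1.   ] y [ 0.106 -0.994  0.004] z [-0.994 -0.106 -0.014] delta cm [1.   1.16 7.12]
[ 0.00042981 -0.00077692 -0.00195609  0.00089233 -0.00066142  0.0012896 ]
40 [array([216., 390.]), array([270., 323.]), array([328., 249.])] 38.42298134074371
45 [array([201., 383.]), array([261., 318.]), array([325., 248.])] 42.34280188719279
50 [array([188., 375.]), array([253., 313.]), array([323., 246.])] 46.171882337104066
```

View pics/side32.png

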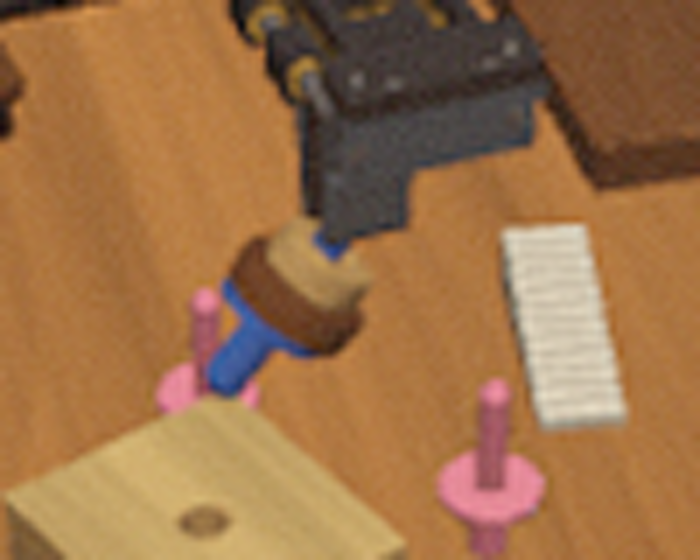

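View pics/sidefull32.png

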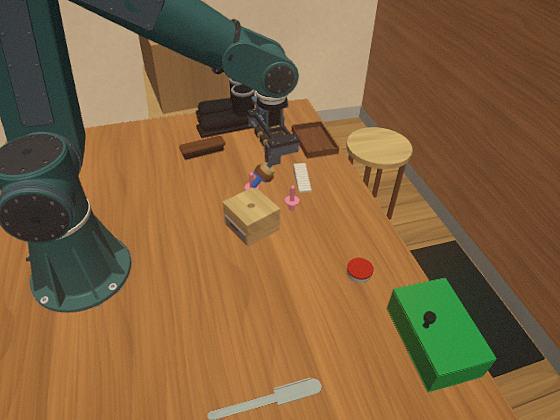

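The bystanders are unmoved. The lean still reads about 40–42° in the picture, so the grip springs back a little. I'll press once more, a bit deeper, using the contact height as a second measure.

Emit:
move_arm(deltas="1.5 0 0 0 1;2 0 0 0 1;2 0 0 0 1;1.5 0 0 0 1;1.5 0 0 0 1;0.8 0 0 0 1;0 0 0 0 1", squeeze=30)

```text
clock: 36.67
eef_pos: [0.57, 0.0189, 0.161]
orientation: [0.711, 0.037, -0.702, 0.039]
contact_force: [-0.7, -0.4, -2.0]
opening: 0.0127
```

```bash
python3 -c "
from h import *
ab();to([0.57,.02,.155])"
```

```text
inward a mm 13.2 P height b 75.0 F [-0.7 -0.4 -2. ] M [-0.01  0.16  0.01]
clock 36.67 p [0.57   0.0189 0.161 ] open 0.0127 F [-0.7 -0.4 -2. ] q [-0.01  0.24  2.03 -0.    0.85  1.46]
x [ 0.013 -0.002 -1.   ] y [ 0.106 -0.994  0.004] z [-0.994 -0.106 -0.012] delta cm [ 0.6  -0.11 -0.  ]
```

Emit:
move_arm(deltas="0.2 0 0 0 1;0 0 0 0 1")

```text
clock: 36.92
eef_pos: [0.571, 0.0189, 0.16]
orientation: [0.711, 0.037, -0.701, 0.039]
contact_force: [-0.4, 0.1, -1.6]
opening: 0.0126
```

Emit:
move_arm(deltas="0.15 0 0 0 1;0 0 0 0 1")

```text
clock: 37.17
eef_pos: [0.5717, 0.0189, 0.1594]
orientation: [0.712, 0.037, -0.7, 0.039]
contact_force: [-0.1, 0.9, -1.2]
opening: 0.0125
```

Emit:
move_arm(deltas="0.15 0 0 0 1;0 0 0 0 1")

```text
clock: 37.42
eef_pos: [0.5724, 0.0189, 0.1584]
orientation: [0.712, 0.036, -0.7, 0.039]
contact_force: [-0.2, 0.6, 0.7]
opening: 0.0123
```

Emit:
move_arm(deltas="0.15 0 0 0 1;0 0 0 0 1")

```text
clock: 37.67
eef_pos: [0.5733, 0.0189, 0.1574]
orientation: [0.713, 0.036, -0.699, 0.039]
contact_force: [1.3, 0.7, 2.2]
opening: 0.0127
```

Contact at a pivot height of about 72.6 mm means about 43°. I press further with a softer grip.

Emit:
move_arm(deltas="0 0 0 0 1;0.15 0 0 0 1;0.15 0 0 0 1;0.15 0 0 0 1;0.15 0 0 0 1;0 0 0 0 1", squeeze=15)

```text
clock: 38.42
eef_pos: [0.5731, 0.0189, 0.1507]
orientation: [0.713, 0.036, -0.699, 0.039]
contact_force: [1.7, -0.4, 1.4]
opening: 0.0129
```

```bash
python3 -c "
from h import *
ab();to([0.57,.02,.151]);look(33)"
```

```text
inward a mm 12.0 P height b 64.7 F [ 1.7 -0.4  1.4] M [-0.05 -0.06 -0.03]
clock 38.42 p [0.5731 0.0189 0.1507] open 0.0129 F [ 1.7 -0.4  1.4] q [-0.01  0.26  2.03 -0.    0.83  1.46]
x [ 0.019 -0.002 -1.   ] y [ 0.106 -0.994  0.004] z [-0.994 -0.106 -0.019] delta cm [-0.04 -0.15  0.3 ]
side crop origin 223 153 x3.9
top crop origin 216 159 x3.9
```

View pics/look33.png

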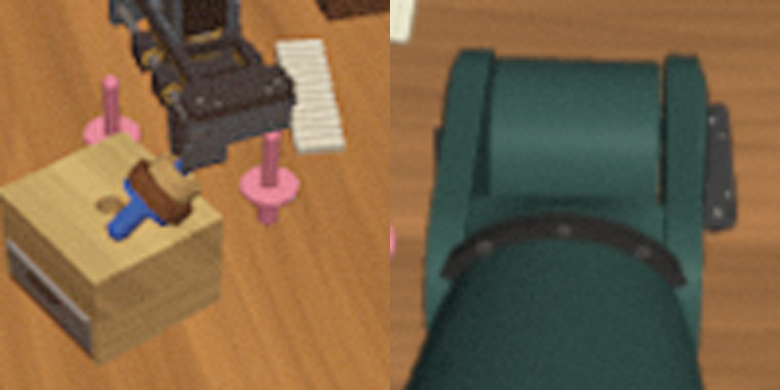

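Emit:
move_arm(deltas="0 0 0 0 1;0 0 0 0 1;-0.5 0 0 0 1;-1 0 0 0 1;-1.5 0 0 0 1;-1.5 0 0 0 1;-1.5 0 0 0 1;-1.5 0 0 0 1;-1.5 0 0 0 1;-1 0 0 0 1", squeeze=50)

```text
clock: 39.83
eef_pos: [0.5702, 0.0191, 0.2579]
orientation: [0.712, 0.037, -0.7, 0.039]
contact_force: [-0.3, 0.3, -2.0]
opening: 0.012
```

Emit:
move_arm(deltas="-0.5 0 0 0 1;0 0 0 0 1;0 0 0 0 1;0 0 0 0 1")

```text
clock: 40.33
eef_pos: [0.5699, 0.0191, 0.2628]
orientation: [0.712, 0.036, -0.7, 0.039]
contact_force: [-1.1, -0.7, -1.8]
opening: 0.012
```

```bash
python3 -c "
from h import *
c=camera('side'); o,p,r=st(); u,v=proj(c,p-[0,0,.03]).astype(int); cv2.imwrite('pics/side34.png',cv2.resize(c['image'][v-40:v+40,u-50:u+50],None,fx=7,fy=7,interpolation=cv2.INTER_CUBIC))
print(u-50,v-40)
lean();to([0.5,0,.25]);print(o['joint_vel'])
P=p+[0,0,.004]
for th in (40,45,50):
  s=np.sin(np.radians(th))*-r[:,2]+np.cos(np.radians(th))*np.array([0,0,1]); s/=np.linalg.norm(s)
  q=[((proj(c,P+s*(k-.055))-[u-50-.43,v-40-.43])*7) for k in(-.036,0,.038)]; e=q[2]-q[0]
  print(th,[x.round() for x in q],np.degrees(np.arctan2(e[0],-e[1])))
cv2.imwrite('pics/top34.png',camera('top')['image']);w=camera('wrist')['image'];cv2.imwrite('pics/w34.png',w)
"
```

```text
222 130
lean spigot fit 46.5 n 76
[[-86.0, 0.4, 12.6], [-83.0, -0.7, 15.1], [-80.0, -0.5, 15.1], [-77.0, -0.5, 15.1], [-74.0, -0.4, 15.1], [-71.0, -0.3, 15.1], [-68.0, -0.1, 15.1], [-65.0, -0.1, 15.1]]
ax range mm -90.6346576255358 -13.589524789382008
clock 40.42 p [0.5699 0.0191 0.2629] open 0.0121 F [-0.8 -0.3 -1.5] q [-0.01  0.11  1.98 -0.    1.04  1.46]
x [ 0.018 -0.002 -1.   ] y [ 0.106 -0.994  0.004] z [-0.994 -0.106 -0.017] delta cm [1.17 1.15 7.17]
[-0.00084119 -0.0016625  -0.00123254  0.00083483  0.00062473  0.00050785]
40 [array([217., 393.]), array([271., 325.]), array([329., 252.])] 38.344913009595324
45 [array([203., 386.]), array([262., 321.]), array([326., 250.])] 42.25328935059255
50 [array([190., 378.]), array([255., 316.]), array([324., 249.])] 46.07179700683604
```

View pics/side34.png

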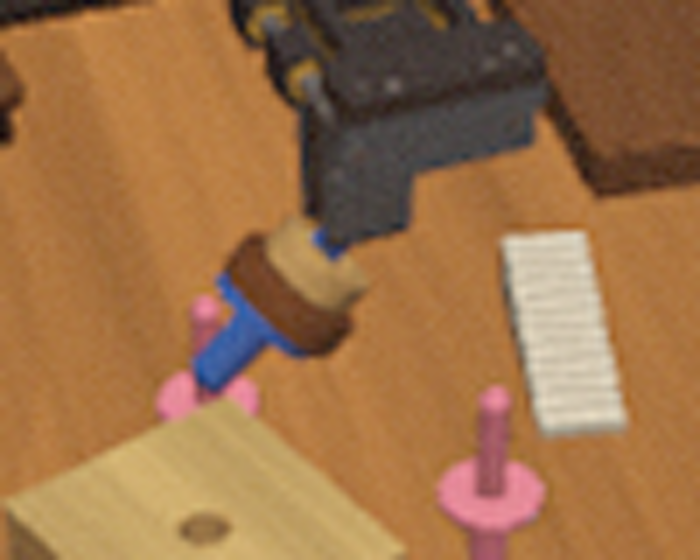

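View pics/w34.png

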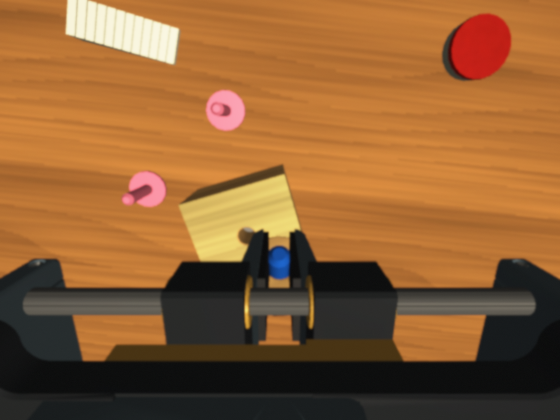

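View pics/top34.png

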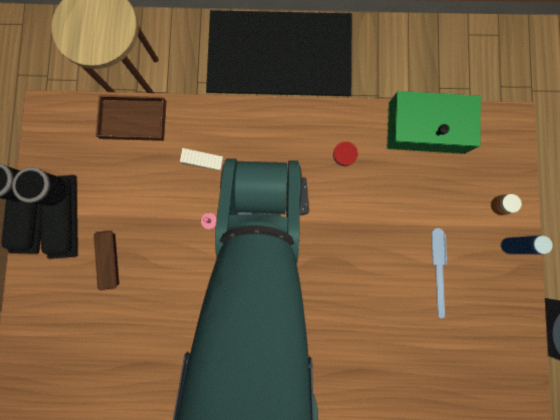

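The fitted lean is now 46.5°, with the axis passing through the grip as it should. The foot is about 0.20 m up, both rings are home, and the bystanders are in place. One short stillness check, then I hand in.

Emit:
move_arm(deltas="0 0 0 0 1;0 0 0 0 1;0 0 0 0 1;0 0 0 0 1")

```text
clock: 41.02
eef_pos: [0.57, 0.0191, 0.263]
orientation: [0.712, 0.036, -0.7, 0.039]
contact_force: [-0.1, -0.4, 0.1]
opening: 0.0123
```

```bash
python3 -c "
from h import *
lean(); print(manip.hand_in())"
```

```text
lean spigot fit 46.5 n 76
[[-86.0, 0.4, 12.6], [-83.0, -0.7, 15.1], [-80.0, -0.6, 15.1], [-77.0, -0.6, 15.1], [-74.0, -0.4, 15.1], [-71.0, -0.3, 15.1], [-68.0, -0.1, 15.1], [-65.0, -0.1, 15.1]]
ax range mm -90.81269104701676 -12.22249055208619
the job is handed in; nothing more can be done
None
```

The job is handed in at about 41 s of the 67 s allowed. While the stick stood in the socket, I slid the larger ring and then the smaller one onto its post, each fully down. I then drew the stick out and leaned it by pushing it against the stand's edge and flat top so it turned in the grip.

**Last checks:**
- **Lean:** the side camera gave 46.5°, the same in two pictures about half a second apart.
- **Height and rings:** by calculation the foot is at about 0.20 m, roughly 10 cm above the stand's top. The last side picture shows both rings still home.
- **Bystanders:** in the last top picture the brush, horn, doorstop and tin are where they started. Both pink sticks are still standing.
- **Forces:** the contact forces I read stayed around 3–4 N at most.

**Disagreements:** after the first two tilts the camera read about 38–43° against 43–47° from geometry, because the stick springs back a little in the grip. I pressed deeper a third time, and afterwards the fitted axis passed through the grip point. The camera's resolution leaves about 2° of uncertainty in the lean.

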